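Screw down a strainer's spanner ring with a tommy bar

TASK

Take the tommy bar out of its tray and use it in the holes of the strainer's spanner ring, hole after hole, to screw the ring clockwise (seen from above) until it is fully home on its seat. Turn the ring with the bar only, feel for the stop and do not force it, then lay the bar back flat in the tray. Leave the other parts where they are.

Things in the scene. Friction and masses are not known exactly. Their poses are not given: they have to be found in the camera images.
- strainer: Grey strainer pot, fixed on the flat 4 mm rubber mat that all things here stand on (the mat's top is at z = 4 mm). Origin: centre of the underside of its round flange (188 mm dia., 12 mm thick); z up along the thread axis, -x side roughly to the robot. A 52 mm brass threaded neck with a plug rises through the ring to 136 mm.
- seat (a point): Centre of the ring's seat, a flat 92 mm shoulder, on the thread axis 70 mm above the strainer's origin. The ring is home when the ring's origin meets this point.
- stud (a point): Top of one of four upright steel studs on the flange: 14 mm dia., top 125 mm above the strainer's origin, on a 75 mm radius, 1.15 rad to either side of the strainer's -x and +x directions. They limit the bar in a hole to about 0.95 rad either side of -x (or +x), so no single hole brings the ring home.
- ring: Steel spanner ring on the neck, 84 mm dia., 28 mm high. Origin: centre of its underside. Clockwise from above lowers it 24 mm a turn, to a hard stop on the seat; at the start it is 6 to 8.5 mm up, 1.7 to 2.2 rad from home. It stays where left; thread friction about 0.25 N m. Bar pushed on it with over 25 N, or over 12 N once it is home: forced.
- ring_hole (a point): Centre of the mouth of the hole on the ring's own +x, at 42 mm radius, 14 mm above the ring's origin. Six such radial holes, 12 mm square, 60 degrees apart, level, 16 mm deep (flat bottom at 26 mm radius).
- bar: Steel tommy bar, 150 mm, 170 g. Origin on its centre line at the centre of mass, 92 mm behind the tip; own +x to the tip. 14 mm square grip from 58 mm behind to 32 mm ahead of the origin, then a 9 mm round nose, 60 mm long, tapered over the last 5 mm. Starts flat in the tray, tip away from the robot. Held firmly at the origin it takes about 5 N sideways to turn the ring, soon over 7 N at the stop.
- bar_tip (a point): The centre of the bar's tip.
- tray: Shallow open aluminium tray, fixed on the mat, 260 mm (own x) by 125 mm (own y), 20 mm high, walls and floor 3 mm. Origin: centre of its underside. A bar lying in it has its centre line 10 mm above the origin.
- partsbox: Bystander: fixed grey parts box with cam-locked steel lid, 206 x 131 x 66 mm. Origin: centre of the underside. It and the tray may swap places.
- basket: Bystander: blue aluminium strainer basket, 84 mm dia., 108 mm high over its bail. Origin: centre of the underside.
- plunger: Bystander: brass solenoid plunger standing upright, 22 mm dia. foot, 44 mm high. Origin: centre of the underside.
- roller_a: Bystander: black nylon roller on end, 36 mm dia., 30 mm high. Origin: centre of the underside.
- roller_b: Bystander: the like roller, elsewhere.
- gasket_ring: Bystander: flat copper joint ring, 68 mm dia., 8 mm high. Origin: centre of the underside.
- grease_tin: Bystander: steel tin, 68 mm dia., 60 mm high. Origin: centre of the underside.
- bearing: Bystander: steel bearing, 52 mm dia., 15 mm high. Origin: centre of the underside.

How it is judged:
By the outcome, as a careful person would: the job done as asked, in the order asked, and still so for the second after the job is handed in, with the robot touching nothing.
It also fails if it takes over 72 s, if anything falls off the work surface, if the arm or the gripper's body presses on something with over 40 N, if the wrist force passes 120 N, or if a joint passes its speed limit or range.

ROBOT

A 6-joint arm with a two-finger parallel gripper is mounted at the origin on the work surface. World frame = base frame: x ahead of the robot, y to its left, z up, the work surface at z = 0. Lengths are in m, angles in rad, forces in N, time in s.
With the tool pointing down it reaches from about 0.35 to 0.85 m from the base axis. Payload 8.1 kg.
Tool frame: the origin (TCP) lies on the mounting face of the last link; the fingertips stand 186 mm ahead of it and the grasp point (between the pads) lies 167 mm ahead of it; z points along the fingers, y is the line along which they close (so a half turn about z gives the same grasp; the last joint's range is limited). The gripper opens to 93 mm and grips with 3 to 60 N. Pads are 15 mm wide; open, the fingers measure 128 mm over their backs; the gripper's body (75 mm by 188 mm) begins 65 mm behind the grasp point.
Start: joints at [1.02, 0.13, 1.488, -0, 1.523, -0.085], TCP at [0.269, 0.536, 0.405] pointing down, gripper open.
Joint ranges: [-2.96, 2.96], [-0.89, 2.26], [0.02, 2.5], [-1.34, 4.48], [0, 2.73], [-2.66, 2.66]. Speed limits (rad/s): [2.39, 2.39, 2.79, 3.14, 3.14, 3.14].

INTERFACE

Orientations are given as a rotation vector (axis times angle).
In Python, from plant import * gives the robot as it stands. The module is installed in compiled form; this text tells all that it offers.
- The arm moves only by the tool arm_command, never from a script. Its argument "increments" is a list of rows, each a list of 6 numbers: the shift along the tool's x, y, z in units of 0.2 m (1.0 is 0.2 m), then the turn, a rotation vector about the tool's x, y, z in units of pi rad (1.0 is pi rad). A call has exactly 5 rows; each row is the pose to reach, as a shift and turn from the pose commanded when the call began, along the tool's axes at that moment, turning the shorter way round; what a row does not reach only later rows make up. A row lasts 1/8 s, in which the tool goes at most 62.5 mm and 10.7 degrees, less where a joint would pass 70% of its speed; a pose out of reach is approached as far as the arm can. A call with a number of a shift or a turn outside -1 to 1 is refused whole. A call with a gripper value outside its range is refused whole. "fingers" is the closure, from -1 (fully open) to 1 (shut), set as the call begins (left out, the last holds). The fingers move at their own pace and stop on an object; "force" is the grip in N (left out, the last holds). Time passes only in rows, so rows that repeat a pose let the fingers close, or fill a call up. It gives the time, the measured TCP pose, the force, the opening and the grip force at its end, in the units of the state.
- read_state(): the state, without advancing time (a new reading comes with each control period).
- read_camera(name): name is "scene" or "side" or "wrist"; returns a dict with "image" (480x640x3 uint8, red, green, blue), "fx", "fy", "cx", "cy" (pixels), "T" (4x4, takes a point from camera to world coordinates). Camera axes: x right, y down, z forward; pixel columns grow to the right and rows downward; lengths in m; the calibration is good to about 2 mm. A picture is of the moment at which its call begins. There is no depth.
- close_job(): hands the job in; it is judged then, once.
The state is a dict: "t": time; "q": joint angles; "dq": joint speeds; "joint_torque": joint torques, N m; "tool_pos": TCP position; "orientation": TCP orientation; "force": force on the tool from outside, world axes, zero at the start; "wrist_torque": the same for the moment, N m; "opening": finger opening in m; "gripper_force": force on a finger pad.
Only numpy, scipy, OpenCV 4.12 (cv2) and the standard library are available. Lean on these libraries where they do the work, as an engineer would, in place of code of your own. Each camera call takes 0.05 s, during which the arm holds its last target. There are 200 camera calls.

## Working session

There is one attempt and no reset: what is moved stays moved. The work goes in short steps, Python scripts to look and compute and a tool call to move; the robot and the scene stay as the last step left them, time stands still between calls to the robot, and variables do not carry over. Pictures are saved under pics/ and viewed, at most 10 in all, crops included, and the job is handed in when it is done.

Besides the shell and the picture viewer there is one more tool, called after "Call:" by a JSON object that holds its "name" and its "arguments", one argument or row to a line. arm_command: Moves the arm, as the interface text tells. Shifts and turns lie within -1 to 1; 1 stands for 0.2 m of shift or pi rad of turn. Its arguments: {"type":"object","properties":{"increments":{"type":"array","items":{"type":"array","items":{"type":"number","minimum":-1,"maximum":1}}},"fingers":{"type":"number"},"force":{"type":"number"}},"required":["increments"]}

```bash
mkdir -p pics
cat > h.py <<'E'
from plant import *
import numpy as np, cv2
from scipy.spatial.transform import Rotation as R
def save(n):
    import pickle
    c=read_camera(n); pickle.dump(c,open(f'{n}.pkl','wb')); return c
def load(n):
    import pickle; return pickle.load(open(f'{n}.pkl','rb'))
def ray(c,u,v):
    d=np.array([(u-c['cx'])/c['fx'],(v-c['cy'])/c['fy'],1.]); T=c['T']; return T[:3,3],T[:3,:3]@d
def onz(c,u,v,z):
    o,d=ray(c,u,v); return o+d*(z-o[2])/d[2]
def proj(c,p):
    q=np.linalg.inv(c['T'])@np.append(p,1); return c['fx']*q[0]/q[2]+c['cx'],c['fy']*q[1]/q[2]+c['cy']
E
python3 - <<'E'
from h import *
for n in ['scene','side']:
    c=save(n); cv2.imwrite(f'pics/{n}0.png',c['image'][:,:,::-1]); print(n,c['fx'],c['T'].round(3).tolist())
s=read_state(); print(s['t'],s['tool_pos'],s['orientation'],s['force'],s['opening'])
E
```

```text
scene 433.8925136572787 [[0.2, 0.69, -0.696, 1.205], [0.98, -0.129, 0.154, -0.13], [0.016, -0.713, -0.701, 0.725], [0.0, 0.0, 0.0, 1.0]]
side 494.20777243717686 [[1.0, -0.006, 0.027, 0.588], [-0.026, -0.584, 0.811, -0.771], [0.011, -0.812, -0.584, 0.655], [0.0, 0.0, 0.0, 1.0]]
0.1 [0.26935971 0.53590607 0.40379884] [-7.25013340e-01 -3.05624195e+00  2.49795351e-03] [-0.12668749  0.13559635  0.06085396] 0.09319128313976306
```

View pics/scene0.png

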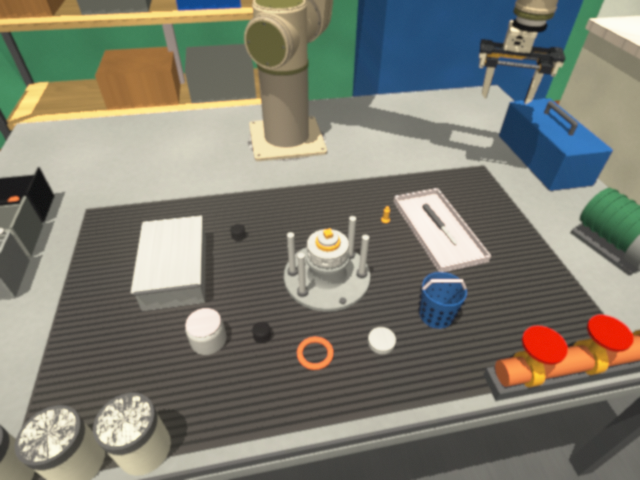

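View pics/side0.png

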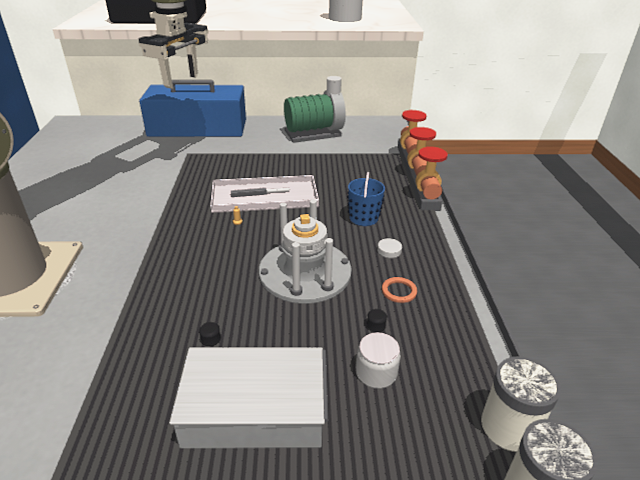

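The pictures show: the tray with the bar at side (212–318, 178–208), grip end at (231,193), nose tip near (290,190). The strainer flange is centred near (305,268), with the neck top at (305,222). The parts box is at lower left and the plunger at (237,215).

Run:
```python
from h import *
c=load('side');s=load('scene')
for n,u,v,z in [('bar tail',231,193,.014),('grip end',268,190.5,.014),('tip',290,190.5,.014),('neck',305,217,.14),('flange',305,269,.016),('plunger foot',237,222,.004),('basket',365,222,.004),('tray c',265,193,.02),('box near r',322,444,.004),('studs',283,206,.129),('',314,204,.129),('',296,246,.129),('',328,241,.129)]:
    print('side',n,onz(c,u,v,z).round(4))
for n,u,v,z in [('bar tail',426,207,.014),('grip end',440,224,.014),('tip',455,244,.014),('neck',328,233,.14),('flange',327,278,.016),('studs',291,236,.129),('',352,219,.129),('',302,255,.129),('',365,238,.129)]:
    print('scene',n,onz(s,u,v,z).round(4))
w=save('wrist'); print(w['fx'],w['T'].round(3).tolist()); st=read_state(); print(R.from_rotvec(st['orientation']).as_matrix().round(3).tolist())
```

```text
side bar tail [0.4086 0.3055 0.014 ]
side grip end [0.5008 0.3171 0.014 ]
side tip [0.5566 0.3166 0.014 ]
side neck [0.5925 0.0048 0.14  ]
side flange [0.5922 0.0015 0.016 ]
side plunger foot [0.4347 0.1901 0.004 ]
side basket [0.7346 0.1871 0.004 ]
side tray c [0.4948 0.2947 0.02  ]
side box near r [ 0.6134 -0.3738  0.004 ]
side studs [0.5493 0.0613 0.129 ]
side  [0.611  0.0682 0.129 ]
side  [ 0.576  -0.0712  0.129 ]
side  [ 0.6333 -0.0569  0.129 ]
scene bar tail [0.4174 0.3045 0.014 ]
scene grip end [0.4856 0.315  0.014 ]
scene tip [0.5583 0.3229 0.014 ]
scene neck [0.5976 0.0077 0.14  ]
scene flange [0.607 0.006 0.016]
scene studs [ 0.5812 -0.0638  0.129 ]
scene  [0.5537 0.068  0.129 ]
scene  [ 0.637  -0.0508  0.129 ]
scene  [0.6139 0.0796 0.129 ]
420.2198697061163 [[0.449, 0.863, 0.231, 0.204], [0.894, -0.433, -0.117, 0.57], [-0.001, 0.259, -0.966, 0.382], [0.0, 0.0, 0.0, 1.0]]
[[-0.893, 0.449, -0.001], [0.449, 0.893, -0.001], [0.0, -0.001, -1.0]]
```

```bash
cat >> h.py <<'E'
import json,os
def Rp(psi): c,s=np.cos(psi),np.sin(psi); return np.array([[c,s,0],[s,-c,0],[0,0,-1.]])
def getcmd(): return json.load(open('cmd.json'))  # x,y,z,psi as commanded
def setcmd(p): json.dump([float(v) for v in p],open('cmd.json','w'))
def plan(wps):
    """wps: one (x,y,z,psi) per row; prints rows by call; stores last commanded pose."""
    wps=list(wps); 
    while len(wps)%5: wps.append(wps[-1])
    c=np.array(getcmd())
    for k in range(0,len(wps),5):
        R0=Rp(c[3]); rows=[]
        for w in wps[k:k+5]:
            d=R0.T@(np.array(w[:3])-c[:3])/.2; a=-(w[3]-c[3])/np.pi
            rows.append([round(float(v),3)+0.0 for v in d]+[0,0,round(float(a),3)+0.0])
        print(json.dumps(rows))
        r=rows[-1]; c=np.append(c[:3]+R0@np.array(r[:3])*.2, c[3]-r[5]*np.pi)
    setcmd(c); print('cmd',c.round(4))
def lin(a,b,n): return [np.array(a)+(np.array(b)-np.array(a))*i/n for i in range(1,n+1)]
def st():
    s=read_state(); M=R.from_rotvec(s['orientation']).as_matrix()
    print('t',round(s['t'],2),'pos',np.round(s['tool_pos'],4),'psi',round(float(np.arctan2(M[1,0],M[0,0])),4),'zax',M[:,2].round(4),'F',np.round(s['force'],2),'M',np.round(s['wrist_torque'],2),'op',round(s['opening'],4),'g',round(s['gripper_force'],1)); return s
E
python3 - <<'E'
from h import *
setcmd([.269,.536,.405,2.676]); plan(lin(getcmd(),[.58,.19,.385,1.75],10))
E
```

```text
[[-0.217, -0.085, 0.01, 0, 0, 0.029], [-0.433, -0.17, 0.02, 0, 0, 0.059], [-0.65, -0.254, 0.03, 0, 0, 0.088], [-0.866, -0.339, 0.04, 0, 0, 0.118], [-1.083, -0.424, 0.05, 0, 0, 0.147]]
[[-0.232, 0.021, 0.01, 0, 0, 0.03], [-0.463, 0.041, 0.02, 0, 0, 0.059], [-0.695, 0.062, 0.03, 0, 0, 0.089], [-0.927, 0.083, 0.04, 0, 0, 0.118], [-1.159, 0.103, 0.05, 0, 0, 0.148]]
cmd [0.58   0.1899 0.385  1.7492]
```

Run:
```python
from h import *
setcmd([.269,.536,.405,2.676]); plan(lin(getcmd(),[.58,.19,.385,1.75],12))
```

```text
[[-0.181, -0.071, 0.008, 0, 0, 0.025], [-0.361, -0.141, 0.017, 0, 0, 0.049], [-0.542, -0.212, 0.025, 0, 0, 0.074], [-0.722, -0.283, 0.033, 0, 0, 0.098], [-0.903, -0.353, 0.042, 0, 0, 0.123]]
[[-0.194, 0.002, 0.008, 0, 0, 0.024], [-0.387, 0.005, 0.016, 0, 0, 0.049], [-0.581, 0.007, 0.025, 0, 0, 0.074], [-0.775, 0.01, 0.033, 0, 0, 0.098], [-0.969, 0.013, 0.041, 0, 0, 0.123]]
[[-0.179, 0.075, 0.009, 0, 0, 0.024], [-0.357, 0.15, 0.017, 0, 0, 0.049], [-0.357, 0.15, 0.017, 0, 0, 0.049], [-0.357, 0.15, 0.017, 0, 0, 0.049], [-0.357, 0.15, 0.017, 0, 0, 0.049]]
cmd [0.5799 0.19   0.385  1.7492]
```

Call:
{"name": "arm_command", "arguments": {
  "increments": [
    [-0.181, -0.071, 0.008, 0, 0, 0.025],
    [-0.361, -0.141, 0.017, 0, 0, 0.049],
    [-0.542, -0.212, 0.025, 0, 0, 0.074],
    [-0.722, -0.283, 0.033, 0, 0, 0.098],
    [-0.903, -0.353, 0.042, 0, 0, 0.123]
  ]
}}

```text
t: 0.78
tool_pos: [0.3997, 0.3908, 0.396]
orientation: [-1.302, -2.859, 0.001]
force: [1.2, 1.0, 0.8]
opening: 0.0932
gripper_force: 0.0
```

Call:
{"name": "arm_command", "arguments": {
  "increments": [
    [-0.194, 0.002, 0.008, 0, 0, 0.024],
    [-0.387, 0.005, 0.016, 0, 0, 0.049],
    [-0.581, 0.007, 0.025, 0, 0, 0.074],
    [-0.775, 0.01, 0.033, 0, 0, 0.098],
    [-0.969, 0.013, 0.041, 0, 0, 0.123]
  ]
}}

```text
t: 1.4
tool_pos: [0.5293, 0.2467, 0.3877]
orientation: [-1.827, -2.555, 0.001]
force: [-0.5, -0.4, 0.5]
opening: 0.0931
gripper_force: 0.0
```

Call:
{"name": "arm_command", "arguments": {
  "increments": [
    [-0.179, 0.075, 0.009, 0, 0, 0.024],
    [-0.357, 0.15, 0.017, 0, 0, 0.049],
    [-0.357, 0.15, 0.017, 0, 0, 0.049],
    [-0.357, 0.15, 0.017, 0, 0, 0.049],
    [-0.357, 0.15, 0.017, 0, 0, 0.049]
  ]
}}

```text
t: 2.02
tool_pos: [0.5797, 0.1909, 0.3847]
orientation: [-2.013, -2.412, 0.0]
force: [0.1, 0.3, -1.2]
opening: 0.0929
gripper_force: 0.0
```

Run:
```python
from h import *
st(); c=save('wrist'); cv2.imwrite('pics/w1.png',c['image'][:,:,::-1])
print(c['T'].round(4).tolist(), proj(c,[.594,.004,.14]))
```

```text
t 2.02 pos [0.5797 0.1909 0.3847] psi 1.7507 zax [-3.e-04  2.e-04 -1.e+00] F [ 0.05  0.29 -1.17] M [-0.01  0.1   0.05] op 0.0929 g 0.0
[[0.9837, 0.1738, 0.0454, 0.5662], [0.1796, -0.95, -0.2554, 0.2632], [-0.0013, 0.2594, -0.9658, 0.3633], [0.0, 0.0, 0.0, 1.0]] (np.float64(288.7205914443593), np.float64(517.8379566778704))
```

View pics/w1.png

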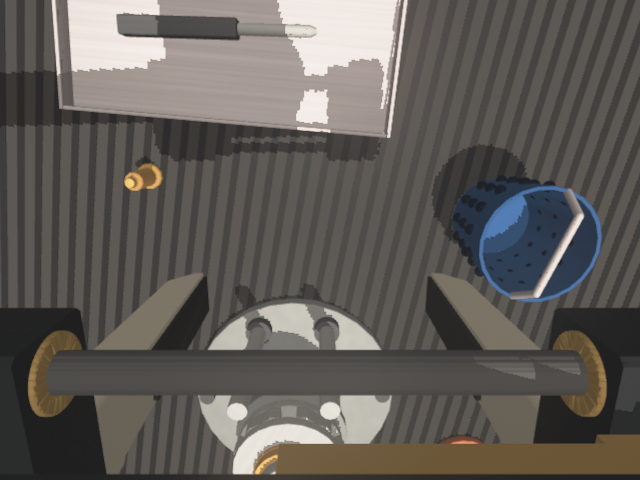

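The wrist picture shows the bar: tail (118,26), shoulder (239,28), tip (317,31). The gripper hides the ring, so I will look from the side on the way to the bar.

Run:
```python
from h import *
c=load('wrist')
g=cv2.cvtColor(c['image'],cv2.COLOR_RGB2GRAY)
m=((g<90)).astype(np.uint8); m[:8]=0; m[45:]=0; m[:,:100]=0; m[:,260:]=0
n,l,s,ce=cv2.connectedComponentsWithStats(m); i=1+np.argmax(s[1:,4]); print(s[i],ce[i])
for u,v in [(118,25),(239,28),(317,31),(62,107),(388,136)]: print(onz(c,u,v,.0145 if v<100 else .024).round(4))
plan(lin(getcmd(),[.53,.19,.37,.1],10))
```

```text
[ 123   16  117   24 1857] [194.78998384  27.635972  ]
[0.4049 0.3034 0.0145]
[0.4956 0.3178 0.0145]
[0.5544 0.3264 0.0145]
[0.3699 0.236  0.024 ]
[0.6234 0.26   0.024 ]
[[0.004, -0.025, 0.008, 0, 0, 0.052], [0.009, -0.049, 0.015, 0, 0, 0.105], [0.013, -0.074, 0.023, 0, 0, 0.157], [0.018, -0.098, 0.03, 0, 0, 0.21], [0.022, -0.123, 0.038, 0, 0, 0.262]]
[[-0.015, -0.02, 0.007, 0, 0, 0.053], [-0.03, -0.04, 0.015, 0, 0, 0.105], [-0.045, -0.06, 0.022, 0, 0, 0.158], [-0.06, -0.08, 0.03, 0, 0, 0.21], [-0.075, -0.1, 0.037, 0, 0, 0.263]]
cmd [0.5299 0.19   0.37   0.0999]
```

Call:
{"name": "arm_command", "arguments": {
  "increments": [
    [0.004, -0.025, 0.008, 0, 0, 0.052],
    [0.009, -0.049, 0.015, 0, 0, 0.105],
    [0.013, -0.074, 0.023, 0, 0, 0.157],
    [0.018, -0.098, 0.03, 0, 0, 0.21],
    [0.022, -0.123, 0.038, 0, 0, 0.262]
  ]
}}

```text
t: 2.7
tool_pos: [0.5547, 0.1908, 0.3773]
orientation: [-2.814, -1.398, -0.001]
force: [-0.4, 0.1, -0.2]
opening: 0.0933
gripper_force: 0.0
```

Call:
{"name": "arm_command", "arguments": {
  "increments": [
    [-0.015, -0.02, 0.007, 0, 0, 0.053],
    [-0.03, -0.04, 0.015, 0, 0, 0.105],
    [-0.045, -0.06, 0.022, 0, 0, 0.158],
    [-0.06, -0.08, 0.03, 0, 0, 0.21],
    [-0.075, -0.1, 0.037, 0, 0, 0.263]
  ],
  "fingers": 0.2
}}

```text
t: 3.32
tool_pos: [0.5297, 0.1908, 0.3699]
orientation: [-3.138, -0.15, -0.0]
force: [0.2, -0.1, -0.1]
opening: 0.0475
gripper_force: 0.0
```

Run:
```python
from h import *
st(); c=save('wrist'); im=c['image'][:,:,::-1]
print(proj(c,[.594,.004,.14]))
a=cv2.resize(im[0:300,400:640],None,fx=2,fy=2,interpolation=cv2.INTER_CUBIC)
s=load('side')['image'][195:305,255:355,::-1]; s=cv2.resize(s,None,fx=3.2,fy=3.2,interpolation=cv2.INTER_CUBIC)
o=np.zeros((600,800,3),np.uint8); o[:a.shape[0],:480]=a; o[:s.shape[0],480:480+s.shape[1]]=s
cv2.imwrite('pics/w2.png',o)
```

```text
t 3.33 pos [0.5297 0.1908 0.3699] psi 0.0958 zax [ 3.e-04  2.e-04 -1.e+00] F [ 0.22 -0.12 -0.15] M [-0.02  0.12 -0.04] op 0.0475 g 0.0
(np.float64(708.6697490056945), np.float64(171.16891460225062))
```

View pics/w2.png

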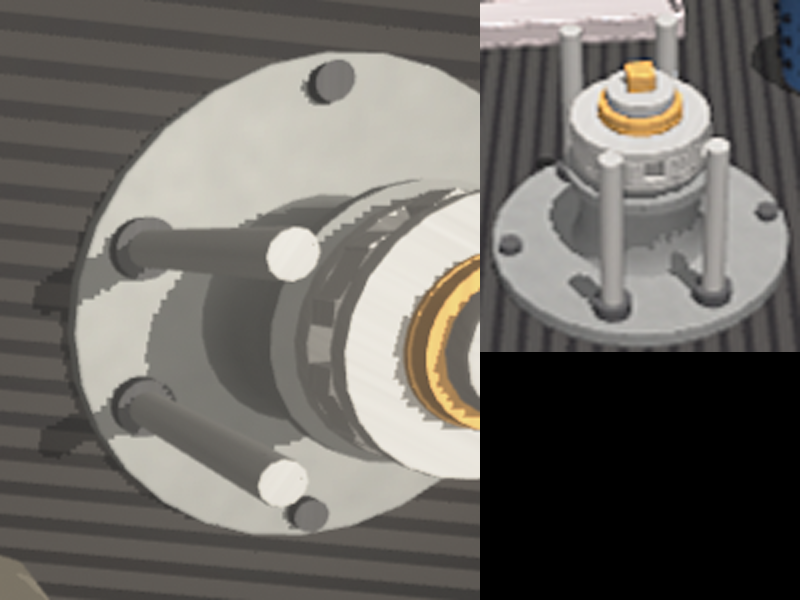

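Run:
```python
from h import *
c=load('wrist');s=load('side')
a=cv2.resize(c['image'][80:220,525:605,::-1],None,fx=4.25,fy=4.25,interpolation=cv2.INTER_CUBIC)
b=cv2.resize(s['image'][212:262,280:332,::-1],None,fx=8.6,fy=8.6,interpolation=cv2.INTER_CUBIC)
o=np.zeros((600,800,3),np.uint8); o[:a.shape[0],:a.shape[1]]=a; o[:b.shape[0],345:345+b.shape[1]]=b
cv2.imwrite('pics/w3.png',o); print(a.shape,b.shape)
P=[onz(c,546.5,126.5,.129),onz(c,541.5,241.5,.129)]
Q=[onz(s,*p,.129) for p in [(295.6,244.4),(329.1,240.9),(283.1,205.3),(313.4,201.9)]]
for X in (P,Q): print(np.round(X,4).tolist(), [round(float(np.linalg.norm(X[i]-X[i+1])),4) for i in range(0,len(X),2)])
d=P[0]-P[1]; m=(P[0]+P[1])/2; n=np.array([d[1],-d[0],0])/np.linalg.norm(d); print('wrist centre',m+n*.0685,'yaw',np.arctan2(d[1],d[0]))
print('side centre',np.mean(Q,0)); 
for i in (0,2):
    d=Q[i+1]-Q[i]; print('yaw',np.arctan2(d[1],d[0]))
```

```text
(595, 340, 3) (430, 447, 3)
[[0.6076, 0.083, 0.129], [0.5477, 0.0712, 0.129]] [0.0611]
[[0.5753, -0.0664, 0.129], [0.6353, -0.0566, 0.129], [0.5494, 0.0638, 0.129], [0.61, 0.0761, 0.129]] [0.0608, 0.0618]
wrist centre [0.59092471 0.0099269  0.129     ] yaw 0.1944104210455328
side centre [0.59248893 0.00423112 0.129     ]
yaw 0.1619174262032915
yaw 0.19988506727427907
```

View pics/w3.png

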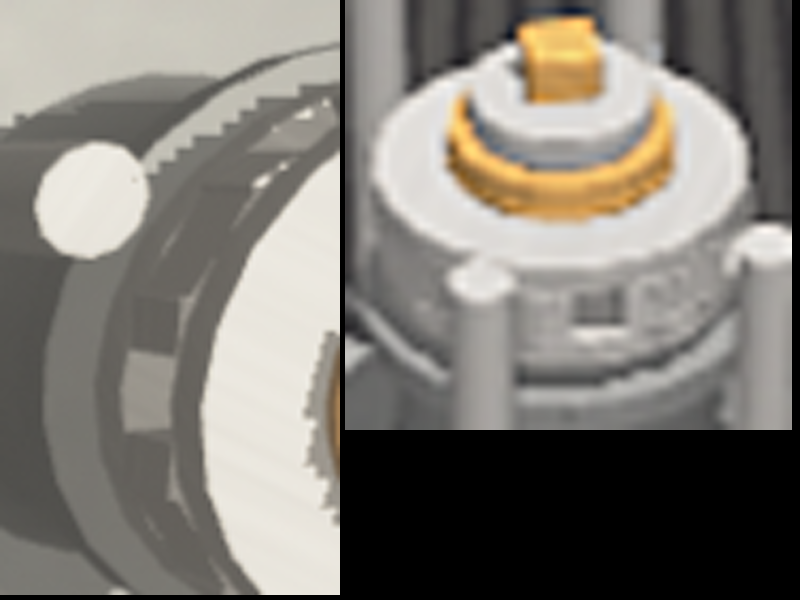

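The side inset shows a dark hole at side px (309.7, 247.5). In the wrist crop there is a hole patch around (150,392), which is wrist px (560,172).

Run:
```python
from h import *
c=load('wrist');s=load('side')
def cyl(cam,u,v,ctr,r=.042):
    o,d=ray(cam,u,v); o2=o[:2]-ctr; a=d[:2]@d[:2]; b=o2@d[:2]; k=o2@o2-r*r; t=(-b-np.sqrt(b*b-a*k))/a; p=o+t*d
    return p.round(4), round(float(np.arctan2(p[1]-ctr[1],p[0]-ctr[0])),4)
for u,v in [(309.65,247.5),(280+230/8.6,247.5),(280+283/8.6,247.5)]: print('side',cyl(s,u,v,np.array([.5925,.0042])))
w=np.array([.5909,.0099])
for u,v in [(150,392),(150,352),(150,430),(160,325),(285,130),(150,470)]: print('wrist',u,v,cyl(c,525+u/4.25,80+v/4.25,w))
# project expected holes
for cam,ctr,n in ((s,[.5925,.0042],'side'),(c,w,'wrist')):
    print(n,'top rim',[np.round(proj(cam,[ctr[0]+.042*np.cos(a),ctr[1]+.042*np.sin(a),.109])).tolist() for a in ([-1.2] if n=='side' else [1.9,1.4])])
```

```text
side (array([ 0.6008, -0.037 ,  0.0996]), -1.3726)
side (array([ 0.5954, -0.0377,  0.1002]), -1.5028)
side (array([ 0.6069, -0.0353,  0.0982]), -1.2214)
wrist 150 392 (array([0.5834, 0.0512, 0.0963]), 1.7515)
wrist 150 352 (array([0.5888, 0.0518, 0.095 ]), 1.6215)
wrist 150 430 (array([0.5781, 0.0499, 0.0963]), 1.8809)
wrist 160 325 (array([0.5926, 0.0519, 0.0958]), 1.5299)
wrist 285 130 (array([0.6201, 0.0401, 0.0936]), 0.8018)
wrist 150 470 (array([0.5723, 0.0476, 0.0948]), 2.0296)
side top rim [[313.0, 243.0]]
wrist top rim [[573.0, 186.0], [579.0, 149.0]]
```

Run:
```python
from h import *
a=[.463,.3123,.29,.155]; b=[.463,.3123,.1955,.155]
plan(lin(getcmd(),a,5)+lin(a,b,5)+[b]*5)
```

```text
[[-0.054, -0.128, 0.08, 0, 0, -0.004], [-0.109, -0.257, 0.16, 0, 0, -0.007], [-0.163, -0.385, 0.24, 0, 0, -0.011], [-0.218, -0.514, 0.32, 0, 0, -0.014], [-0.272, -0.642, 0.4, 0, 0, -0.018]]
[[0.0, 0.0, 0.094, 0, 0, 0.0], [0.0, 0.0, 0.189, 0, 0, 0.0], [0.0, 0.0, 0.283, 0, 0, 0.0], [0.0, 0.0, 0.378, 0, 0, 0.0], [0.0, 0.0, 0.472, 0, 0, 0.0]]
[[0.0, 0.0, 0.0, 0, 0, 0.0], [0.0, 0.0, 0.0, 0, 0, 0.0], [0.0, 0.0, 0.0, 0, 0, 0.0], [0.0, 0.0, 0.0, 0, 0, 0.0], [0.0, 0.0, 0.0, 0, 0, 0.0]]
cmd [0.463  0.3123 0.1956 0.1564]
```

Call:
{"name": "arm_command", "arguments": {
  "increments": [
    [-0.054, -0.128, 0.08, 0, 0, -0.004],
    [-0.109, -0.257, 0.16, 0, 0, -0.007],
    [-0.163, -0.385, 0.24, 0, 0, -0.011],
    [-0.218, -0.514, 0.32, 0, 0, -0.014],
    [-0.272, -0.642, 0.4, 0, 0, -0.018]
  ]
}}

```text
t: 4.0
tool_pos: [0.4625, 0.3137, 0.2895]
orientation: [-3.131, -0.252, -0.001]
force: [0.0, -0.5, 0.3]
opening: 0.0371
gripper_force: 0.0
```

Run:
```python
from h import *
st(); c=save('wrist'); g=cv2.cvtColor(c['image'],cv2.COLOR_RGB2GRAY)
cv2.imwrite('pics/w4.png',c['image'][:,:,::-1]); 
for n,s in (('tail',-.058),('orig',0),('shoulder',.032),('tip',.092)):
    print(n,np.round(proj(c,[.463+s*np.cos(.155),.3123+s*np.sin(.155),.014])))
```

```text
t 4.0 pos [0.4625 0.3137 0.2895] psi 0.1608 zax [ 5.e-04  4.e-04 -1.e+00] F [ 0.05 -0.49  0.33] M [-0.03  0.11  0.03] op 0.0371 g 0.0
tail [321. 319.]
orig [322. 235.]
shoulder [322. 185.]
tip [323.  80.]
```

View pics/w4.png

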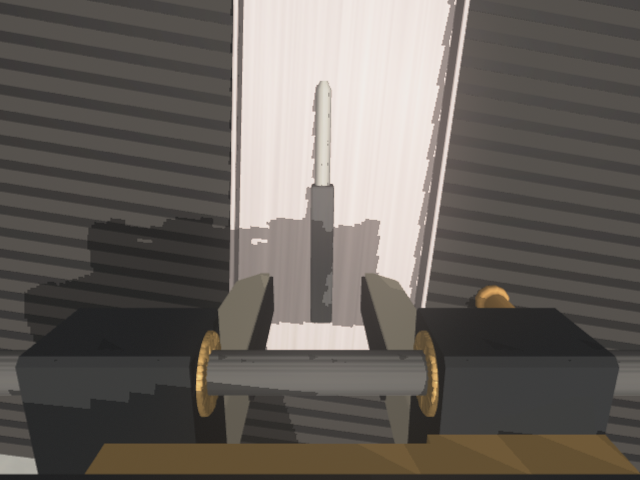

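The bar lies exactly where predicted: tip (323,81), shoulder (322,185), centred between the fingers. I will descend and grip.

Call:
{"name": "arm_command", "arguments": {
  "increments": [
    [0.0, 0.0, 0.094, 0, 0, 0.0],
    [0.0, 0.0, 0.189, 0, 0, 0.0],
    [0.0, 0.0, 0.283, 0, 0, 0.0],
    [0.0, 0.0, 0.378, 0, 0, 0.0],
    [0.0, 0.0, 0.472, 0, 0, 0.0]
  ]
}}

```text
t: 4.68
tool_pos: [0.4635, 0.312, 0.1939]
orientation: [3.132, 0.244, -0.001]
force: [0.4, -0.1, -0.0]
opening: 0.0373
gripper_force: 0.0
```

Call:
{"name": "arm_command", "arguments": {
  "increments": [
    [0, 0, 0, 0, 0, 0],
    [0, 0, 0, 0, 0, 0],
    [0, 0, 0, 0, 0, 0],
    [0, 0, 0, 0, 0, 0],
    [0, 0, 0, 0, 0, 0]
  ],
  "fingers": 1,
  "force": 50
}}

```text
t: 5.3
tool_pos: [0.4633, 0.3123, 0.1952]
orientation: [3.132, 0.245, -0.0]
force: [-0.0, -0.8, -1.7]
opening: 0.0138
gripper_force: 50.0
```

Run:
```python
from h import *
a=[.463,.3123,.30,.155]; b=[.46,.28,.36,.16]; c=[.4766,-.0959,.36,.714]; d=[.4766,-.0959,.285,.714]
plan(lin(getcmd(),a,4)+lin(a,b,2)+lin(b,c,11)+lin(c,d,3))
```

```text
[[0.0, 0.0, -0.131, 0, 0, 0.0], [0.0, 0.0, -0.261, 0, 0, 0.0], [0.0, 0.0, -0.391, 0, 0, 0.0], [0.0, 0.0, -0.522, 0, 0, 0.0], [-0.02, 0.079, -0.672, 0, 0, 0.0]]
[[-0.02, 0.078, -0.15, 0, 0, -0.001], [-0.039, 0.248, -0.15, 0, 0, -0.017], [-0.058, 0.418, -0.15, 0, 0, -0.033], [-0.077, 0.588, -0.15, 0, 0, -0.049], [-0.097, 0.758, -0.15, 0, 0, -0.065]]
[[-0.053, 0.163, 0.0, 0, 0, -0.016], [-0.106, 0.325, 0.0, 0, 0, -0.032], [-0.159, 0.488, 0.0, 0, 0, -0.048], [-0.213, 0.65, 0.0, 0, 0, -0.064], [-0.266, 0.813, 0.0, 0, 0, -0.08]]
[[-0.092, 0.144, 0.0, 0, 0, -0.016], [-0.184, 0.288, 0.0, 0, 0, -0.032], [-0.184, 0.288, 0.125, 0, 0, -0.032], [-0.184, 0.288, 0.25, 0, 0, -0.032], [-0.184, 0.288, 0.375, 0, 0, -0.032]]
cmd [ 0.4765 -0.0959  0.285   0.7125]
```

Call:
{"name": "arm_command", "arguments": {
  "increments": [
    [0.0, 0.0, -0.131, 0, 0, 0.0],
    [0.0, 0.0, -0.261, 0, 0, 0.0],
    [0.0, 0.0, -0.391, 0, 0, 0.0],
    [0.0, 0.0, -0.522, 0, 0, 0.0],
    [-0.02, 0.079, -0.672, 0, 0, 0.0]
  ]
}}

```text
t: 5.92
tool_pos: [0.4616, 0.2964, 0.3303]
orientation: [-3.132, -0.247, 0.001]
force: [0.7, -0.2, -0.6]
opening: 0.0134
gripper_force: 50.0
```

Call:
{"name": "arm_command", "arguments": {
  "increments": [
    [-0.02, 0.078, -0.15, 0, 0, -0.001],
    [-0.039, 0.248, -0.15, 0, 0, -0.017],
    [-0.058, 0.418, -0.15, 0, 0, -0.033],
    [-0.077, 0.588, -0.15, 0, 0, -0.049],
    [-0.097, 0.758, -0.15, 0, 0, -0.065]
  ]
}}

```text
t: 6.55
tool_pos: [0.4661, 0.1423, 0.3597]
orientation: [3.09, 0.566, 0.0]
force: [0.9, -0.4, -0.9]
opening: 0.0134
gripper_force: 50.0
```

Call:
{"name": "arm_command", "arguments": {
  "increments": [
    [-0.053, 0.163, 0.0, 0, 0, -0.016],
    [-0.106, 0.325, 0.0, 0, 0, -0.032],
    [-0.159, 0.488, 0.0, 0, 0, -0.048],
    [-0.213, 0.65, 0.0, 0, 0, -0.064],
    [-0.266, 0.813, 0.0, 0, 0, -0.08]
  ]
}}

```text
t: 7.18
tool_pos: [0.4737, -0.0286, 0.3598]
orientation: [2.995, 0.949, 0.0]
force: [0.7, -0.5, -1.8]
opening: 0.0135
gripper_force: 50.0
```

Call:
{"name": "arm_command", "arguments": {
  "increments": [
    [-0.092, 0.144, 0.0, 0, 0, -0.016],
    [-0.184, 0.288, 0.0, 0, 0, -0.032],
    [-0.184, 0.288, 0.125, 0, 0, -0.032],
    [-0.184, 0.288, 0.25, 0, 0, -0.032],
    [-0.184, 0.288, 0.375, 0, 0, -0.032]
  ]
}}

```text
t: 7.8
tool_pos: [0.4767, -0.096, 0.284]
orientation: [2.945, 1.095, 0.0]
force: [0.8, 0.7, -2.1]
opening: 0.0134
gripper_force: 50.0
```

Run:
```python
from h import *
st(); c=save('wrist'); cv2.imwrite('pics/w5.png',c['image'][:,:,::-1])
s=save('side'); print(c['T'].round(4).tolist())
for p in ([.593,.005,.109],[.593,.005,.129]): print(np.round(proj(c,p)))
```

```text
t 7.8 pos [ 0.4767 -0.096   0.284 ] psi 0.7119 zax [ 3.e-04 -1.e-04 -1.e+00] F [ 0.82  0.7  -2.14] M [-0.07  0.01  0.02] op 0.0134 g 50.0
[[0.6538, -0.7302, -0.1985, 0.5309], [-0.7567, -0.6314, -0.1695, -0.0475], [-0.0015, 0.261, -0.9653, 0.2626], [0.0, 0.0, 0.0, 1.0]]
[ 321. -161.]
[ 321. -211.]
```

View pics/w5.png

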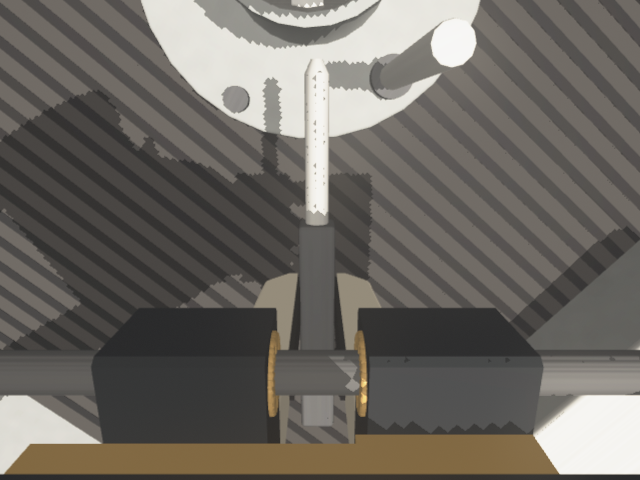

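The tip is at (316,62) and the shoulder at (316,225), with the bar pointing straight up in the image. A stud top is at (453,42) and the flange arc bottoms at (310,137). I will fit the flange circle on the same camera.

Run:
```python
from h import *
from scipy.optimize import least_squares
c=load('wrist'); g=cv2.cvtColor(c['image'],cv2.COLOR_RGB2GRAY)
m=cv2.morphologyEx((g>185).astype(np.uint8),cv2.MORPH_OPEN,np.ones((3,3))); m[140:]=0
pts=[]
for u in list(range(150,262,4))+list(range(290,300,2))+list(range(335,476,4)):
    col=np.nonzero(m[:,u])[0]
    if len(col): pts.append((u,col.max()+.5))
P=np.array([onz(c,u,v,.016)[:2] for u,v in pts])
f=lambda q:np.hypot(P[:,0]-q[0],P[:,1]-q[1])-.094
q=least_squares(f,[.593,.005],loss='soft_l1',f_scale=.0005); r=f(q.x); k=abs(r)<.002; print('flange fixed r',q.x.round(4),k.sum(),len(k),np.std(r[k]).round(5))
f3=lambda q:(np.hypot(P[k,0]-q[0],P[k,1]-q[1])-q[2]); print('free',least_squares(f3,[.593,.005,.094]).x.round(4))
S=onz(c,453,42,.129); print('stud',S.round(4),'centre from stud yaw .17,.185,.2',[(S[:2]-.075*np.array([np.cos(y+np.pi+1.15),np.sin(y+np.pi+1.15)])).round(4).tolist() for y in (.17,.185,.2)])
st_=read_state();zb=st_['tool_pos'][2]-.1812
for u,v in [(316,61),(315.7,225)]: 
    p=onz(c,u,v,zb); d=p[:2]-st_['tool_pos'][:2]; t=np.array([np.cos(.712),np.sin(.712)]); print('bar',p.round(4),'along',d@t,'across',d@[-t[1],t[0]])
```

```text
flange fixed r [0.5916 0.0097] 61 69 0.00041
free [0.5905 0.0091 0.0928]
stud [ 0.5731 -0.0636  0.129 ] centre from stud yaw .17,.185,.2 [[0.5917, 0.009], [0.5906, 0.0093], [0.5895, 0.0096]]
bar [ 0.5454 -0.0342  0.1004] along 0.09300102610755209 across 0.0005958652891563328
bar [ 0.4991 -0.074   0.1004] along 0.03201472655206197 across 0.0007109250373508527
```

```bash
cat >> h.py <<'E'
C=np.array([.591,.0094]); ACR=.0006
def tp(phi,r,z,dpsi=0):
    """TCP wp with bar tip in the hole at angle phi (world), tip radius r, bar height z"""
    p=phi-np.pi; t=np.array([np.cos(p),np.sin(p)]); n=np.array([-t[1],t[0]])
    x=C-(r+.093)*t-ACR*n; return [x[0],x[1],z+.1812,p+dpsi]
E
python3 - <<'E'
from h import *
st(); a=tp(3.852,.056,.0955); print(a); b=tp(3.852,.039,.0955)
plan(lin(getcmd(),a,3)+[a,a]+lin(a,b,5))
E
```

```text
t 7.9 pos [ 0.4754 -0.0954  0.2816] psi 0.7121 zax [-0.0054  0.0017 -1.    ] F [-0.38  0.13 -1.19] M [-0.04  0.14  0.03] op 0.0133 g 50.0
[np.float64(0.47843493823069605), np.float64(-0.08822411007979938), 0.2767, 0.7104073464102068]
[[0.011, -0.008, 0.014, 0, 0, 0.0], [0.022, -0.015, 0.028, 0, 0, 0.0], [0.032, -0.023, 0.041, 0, 0, 0.001], [0.032, -0.023, 0.041, 0, 0, 0.001], [0.032, -0.023, 0.041, 0, 0, 0.001]]
[[0.017, 0.0, 0.0, 0, 0, 0.0], [0.034, 0.0, 0.0, 0, 0, 0.0], [0.051, 0.0, 0.0, 0, 0, 0.0], [0.068, 0.0, 0.0, 0, 0, 0.0], [0.085, 0.0, 0.0, 0, 0, 0.0]]
cmd [ 0.4913 -0.0771  0.2768  0.7094]
```

Call:
{"name": "arm_command", "arguments": {
  "increments": [
    [0.011, -0.008, 0.014, 0, 0, 0],
    [0.022, -0.015, 0.028, 0, 0, 0],
    [0.032, -0.023, 0.041, 0, 0, 0.001],
    [0.032, -0.023, 0.041, 0, 0, 0.001],
    [0.032, -0.023, 0.041, 0, 0, 0.001]
  ]
}}

```text
t: 8.52
tool_pos: [0.4788, -0.0881, 0.2768]
orientation: [2.946, 1.091, 0.0]
force: [-0.4, -0.3, -0.9]
opening: 0.0135
gripper_force: 50.0
```

Run:
```python
from h import *
st(); s=save('side'); c=save('wrist'); st()
a=cv2.resize(s['image'][200:275,255:345,::-1],None,fx=5.3,fy=5.3,interpolation=cv2.INTER_CUBIC)
b=cv2.resize(c['image'][0:170,230:420,::-1],None,fx=1.68,fy=1.68,interpolation=cv2.INTER_CUBIC)
o=np.zeros((600,800,3),np.uint8); o[:a.shape[0],:a.shape[1]]=a; o[:b.shape[0],480:480+b.shape[1]]=b; cv2.imwrite('pics/s6.png',o); print(b.shape)
```

```text
t 8.53 pos [ 0.4788 -0.0881  0.2768] psi 0.7093 zax [ 3.e-04 -1.e-04 -1.e+00] F [-0.41 -0.3  -0.93] M [ 0.05  0.16 -0.01] op 0.0135 g 50.0
t 8.62 pos [ 0.4787 -0.0882  0.2767] psi 0.7092 zax [ 3.e-04 -1.e-04 -1.e+00] F [-0.19  0.75 -1.97] M [-0.05  0.14  0.01] op 0.0136 g 50.0
(286, 319, 3)
```

View pics/s6.png

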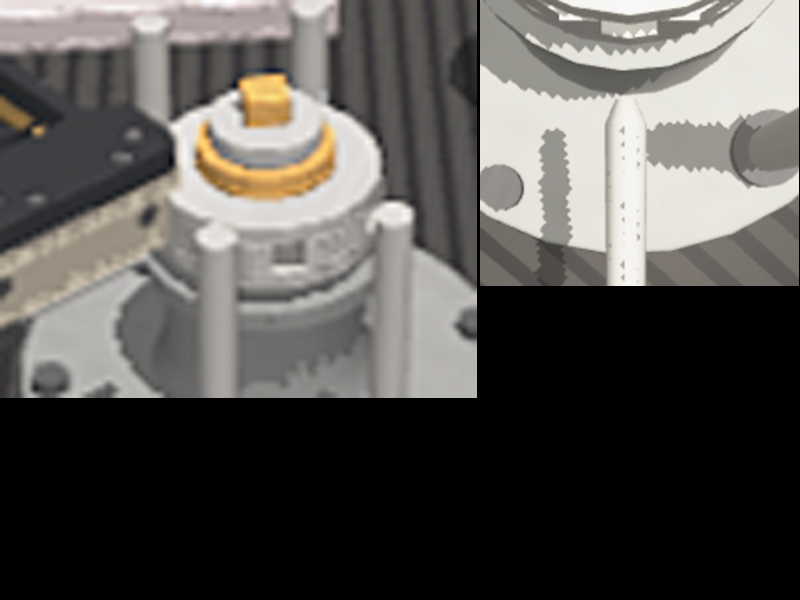

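The wrist inset shows the tip at (625,98) and the hole mouth ahead of it, around (600–660, 28). They are nearly in line. I will measure the offset.

Run:
```python
from h import *
c=load('wrist'); g=cv2.cvtColor(c['image'],cv2.COLOR_RGB2GRAY)
for r in (5,8,10,12,14,16,18,20): print(r,g[r,284:356:2].tolist())
for r in (80,110): print(r,g[r,300:334:1].tolist())
```

```text
5 [110, 112, 117, 121, 125, 155, 204, 225, 235, 243, 244, 246, 246, 246, 246, 247, 247, 247, 247, 247, 246, 246, 246, 246, 246, 243, 241, 239, 225, 202, 154, 139, 133, 131, 128, 127]
8 [189, 117, 109, 112, 112, 111, 110, 108, 109, 110, 110, 113, 118, 124, 150, 164, 217, 235, 230, 198, 164, 132, 126, 121, 120, 119, 114, 112, 118, 119, 113, 115, 120, 123, 149, 229]
10 [246, 244, 237, 178, 144, 134, 128, 119, 113, 112, 110, 107, 107, 108, 111, 113, 115, 116, 112, 115, 119, 118, 115, 118, 120, 114, 114, 118, 121, 128, 183, 212, 232, 241, 246, 246]
12 [144, 145, 145, 144, 122, 123, 145, 145, 126, 152, 156, 139, 135, 119, 110, 111, 111, 111, 112, 114, 114, 118, 130, 140, 148, 165, 113, 137, 126, 142, 148, 148, 149, 149, 149, 149]
14 [107, 108, 109, 108, 108, 109, 109, 108, 108, 172, 194, 193, 194, 195, 196, 183, 166, 156, 164, 167, 189, 193, 192, 192, 193, 193, 111, 112, 112, 113, 113, 112, 113, 114, 114, 114]
16 [109, 109, 107, 108, 109, 109, 109, 108, 109, 170, 194, 193, 193, 195, 195, 197, 196, 196, 194, 193, 193, 193, 192, 192, 193, 193, 113, 114, 114, 113, 113, 114, 114, 114, 114, 115]
18 [108, 107, 108, 108, 109, 109, 108, 108, 108, 163, 189, 191, 191, 193, 195, 196, 197, 214, 196, 194, 222, 241, 192, 190, 244, 238, 112, 112, 112, 113, 114, 113, 113, 114, 114, 114]
20 [133, 115, 111, 110, 111, 111, 109, 109, 109, 116, 141, 156, 173, 225, 182, 186, 245, 247, 208, 217, 246, 244, 217, 225, 210, 197, 122, 114, 115, 114, 114, 114, 115, 137, 185, 213]
80 [230, 231, 231, 231, 180, 151, 171, 188, 205, 220, 229, 234, 237, 239, 241, 227, 240, 244, 244, 245, 244, 244, 244, 239, 239, 239, 235, 230, 202, 162, 152, 152, 152, 153]
110 [230, 230, 230, 229, 189, 156, 165, 178, 204, 221, 230, 234, 237, 239, 241, 243, 244, 244, 245, 245, 245, 244, 244, 243, 241, 238, 234, 225, 201, 222, 233, 233, 232, 232]
```

```bash
sed -i 's/ACR=.0006/ACR=.0013/' h.py
python3 - <<'E'
from h import *
setcmd([.4785,-.0881,.2768,.7094]); a=getcmd(); b=tp(3.851,.039,.0955); c=tp(3.851,.030,.0955)
plan(lin(a,b,5)+lin(b,c,4))
E
```

```text
[[0.017, 0.001, 0.0, 0, 0, 0.0], [0.034, 0.001, 0.0, 0, 0, 0.0], [0.051, 0.002, 0.0, 0, 0, 0.0], [0.067, 0.002, 0.0, 0, 0, 0.0], [0.084, 0.003, 0.0, 0, 0, 0.0]]
[[0.012, 0.0, 0.0, 0, 0, 0.0], [0.023, 0.0, 0.0, 0, 0, 0.0], [0.034, 0.0, 0.0, 0, 0, 0.0], [0.045, 0.0, 0.0, 0, 0, 0.0], [0.045, 0.0, 0.0, 0, 0, 0.0]]
cmd [ 0.4985 -0.0717  0.2768  0.7094]
```

Call:
{"name": "arm_command", "arguments": {
  "increments": [
    [0.017, 0.002, 0, 0, 0, 0],
    [0.034, 0.003, 0, 0, 0, 0],
    [0.051, 0.003, 0, 0, 0, 0],
    [0.067, 0.003, 0, 0, 0, 0],
    [0.084, 0.003, 0, 0, 0, 0]
  ]
}}

```text
t: 9.25
tool_pos: [0.492, -0.0775, 0.2765]
orientation: [-2.946, -1.091, 0.0]
force: [-0.0, -0.4, -1.2]
opening: 0.0133
gripper_force: 50.0
```

```bash
python3 -c "
from h import *
st()"
```

```text
t 9.25 pos [ 0.492  -0.0775  0.2765] psi 0.7092 zax [-1.e-04  0.e+00 -1.e+00] F [-0.03 -0.35 -1.23] M [-0.03  0.12  0.05] op 0.0133 g 50.0
```

No contact force, so I will go on in.

Call:
{"name": "arm_command", "arguments": {
  "increments": [
    [0.012, 0, 0, 0, 0, 0],
    [0.023, 0, 0, 0, 0, 0],
    [0.034, 0, 0, 0, 0, 0],
    [0.045, 0, 0, 0, 0, 0],
    [0.045, 0, 0, 0, 0, 0]
  ]
}}

```text
t: 9.88
tool_pos: [0.4988, -0.0717, 0.2766]
orientation: [2.946, 1.091, 0.0]
force: [0.4, 0.1, -1.8]
opening: 0.0134
gripper_force: 50.0
```

Run:
```python
from h import *
st()
z0=.0955
for d in (.3,):
    ph=np.linspace(3.851,3.851-d,6)[1:]
    plan([tp(p,.030,z0-.024/(2*np.pi)*(3.851-p)) for p in ph])
```

```text
t 9.88 pos [ 0.4988 -0.0717  0.2766] psi 0.7093 zax [ 1.e-04  0.e+00 -1.e+00] F [ 0.36  0.11 -1.75] M [-0.01  0.14 -0.03] op 0.0134 g 50.0
[[0.001, -0.037, 0.002, 0, 0, 0.019], [0.004, -0.074, 0.003, 0, 0, 0.038], [0.009, -0.11, 0.004, 0, 0, 0.057], [0.016, -0.146, 0.005, 0, 0, 0.076], [0.026, -0.182, 0.006, 0, 0, 0.095]]
cmd [ 0.4787 -0.0407  0.2756  0.4109]
```

Call:
{"name": "arm_command", "arguments": {
  "increments": [
    [0.001, -0.037, 0.002, 0, 0, 0.019],
    [0.004, -0.074, 0.003, 0, 0, 0.038],
    [0.009, -0.11, 0.004, 0, 0, 0.057],
    [0.016, -0.146, 0.005, 0, 0, 0.076],
    [0.026, -0.182, 0.006, 0, 0, 0.095]
  ]
}}

```text
t: 10.5
tool_pos: [0.4792, -0.0416, 0.2759]
orientation: [3.074, 0.635, 0.002]
force: [2.7, -6.3, -1.2]
opening: 0.0135
gripper_force: 50.4
```

Run:
```python
from h import *
st()
p0=3.551; z0=.0955
for d in (.3,):
    ph=np.linspace(p0,p0-d,6)[1:]
    plan([tp(p,.030,z0-.024/(2*np.pi)*(3.851-p)) for p in ph])
```

```text
t 10.5 pos [ 0.4792 -0.0416  0.2759] psi 0.4076 zax [ 0.002  -0.0023 -1.    ] F [ 2.73 -6.28 -1.21] M [-1.08 -0.24 -0.49] op 0.0135 g 50.4
[[0.001, -0.037, 0.001, 0, 0, 0.02], [0.004, -0.074, 0.003, 0, 0, 0.039], [0.009, -0.11, 0.004, 0, 0, 0.058], [0.016, -0.146, 0.005, 0, 0, 0.077], [0.026, -0.182, 0.006, 0, 0, 0.096]]
cmd [ 0.4689 -0.0053  0.2744  0.1094]
```

Call:
{"name": "arm_command", "arguments": {
  "increments": [
    [0.001, -0.037, 0.001, 0, 0, 0.02],
    [0.004, -0.074, 0.003, 0, 0, 0.039],
    [0.009, -0.11, 0.004, 0, 0, 0.058],
    [0.016, -0.146, 0.005, 0, 0, 0.077],
    [0.026, -0.182, 0.006, 0, 0, 0.096]
  ]
}}

```text
t: 11.12
tool_pos: [0.4695, -0.0062, 0.2746]
orientation: [3.135, 0.166, 0.002]
force: [1.4, -6.1, -1.3]
opening: 0.0135
gripper_force: 50.5
```

Run:
```python
from h import *
st()
ph=np.linspace(3.251,2.43,16)[1:]
plan([tp(p,.030,.0955-.024/(2*np.pi)*(3.851-p)) for p in ph])
```

```text
t 11.12 pos [ 0.4695 -0.0062  0.2746] psi 0.1059 zax [ 0.0016 -0.0022 -1.    ] F [ 1.43 -6.14 -1.29] M [-1.16 -0.18 -0.57] op 0.0135 g 50.5
[[0.0, -0.034, 0.001, 0, 0, 0.017], [0.003, -0.067, 0.002, 0, 0, 0.035], [0.007, -0.101, 0.003, 0, 0, 0.052], [0.013, -0.134, 0.004, 0, 0, 0.07], [0.021, -0.166, 0.005, 0, 0, 0.087]]
[[0.0, -0.034, 0.001, 0, 0, 0.018], [0.003, -0.068, 0.002, 0, 0, 0.035], [0.007, -0.101, 0.003, 0, 0, 0.052], [0.013, -0.134, 0.004, 0, 0, 0.07], [0.021, -0.167, 0.005, 0, 0, 0.087]]
[[0.001, -0.033, 0.001, 0, 0, 0.018], [0.003, -0.067, 0.003, 0, 0, 0.035], [0.007, -0.1, 0.004, 0, 0, 0.052], [0.013, -0.133, 0.005, 0, 0, 0.07], [0.021, -0.166, 0.006, 0, 0, 0.087]]
cmd [ 0.4969  0.0887  0.2712 -0.7106]
```

Call:
{"name": "arm_command", "arguments": {
  "increments": [
    [0.0, -0.034, 0.001, 0, 0, 0.017],
    [0.003, -0.067, 0.002, 0, 0, 0.035],
    [0.007, -0.101, 0.003, 0, 0, 0.052],
    [0.013, -0.134, 0.004, 0, 0, 0.07],
    [0.021, -0.166, 0.005, 0, 0, 0.087]
  ]
}}

```text
t: 11.75
tool_pos: [0.47, 0.0273, 0.2735]
orientation: [3.129, -0.262, 0.002]
force: [2.3, -6.6, -2.4]
opening: 0.0133
gripper_force: 50.4
```

Call:
{"name": "arm_command", "arguments": {
  "increments": [
    [0.0, -0.034, 0.001, 0, 0, 0.018],
    [0.003, -0.068, 0.002, 0, 0, 0.035],
    [0.007, -0.101, 0.003, 0, 0, 0.052],
    [0.013, -0.134, 0.004, 0, 0, 0.07],
    [0.021, -0.167, 0.005, 0, 0, 0.087]
  ]
}}

```text
t: 12.38
tool_pos: [0.4796, 0.0594, 0.2723]
orientation: [3.064, -0.686, 0.002]
force: [0.2, -7.8, -2.4]
opening: 0.0137
gripper_force: 50.5
```

```bash
python3 -c "
from h import *
st(); print(read_state()['q'])"
```

```text
t 12.38 pos [0.4796 0.0594 0.2723] psi -0.4404 zax [ 5.0e-04 -2.4e-03 -1.0e+00] F [ 0.24 -7.77 -2.42] M [-1.24  0.01 -0.57] op 0.0137 g 50.5
[ 0.01813406 -0.08150388  1.95218677 -0.00251638  1.27040568  2.03012068]
```

Call:
{"name": "arm_command", "arguments": {
  "increments": [
    [0.001, -0.033, 0.001, 0, 0, 0.018],
    [0.003, -0.067, 0.003, 0, 0, 0.035],
    [0.007, -0.1, 0.004, 0, 0, 0.052],
    [0.013, -0.133, 0.005, 0, 0, 0.07],
    [0.021, -0.166, 0.006, 0, 0, 0.087]
  ]
}}

```text
t: 13.0
tool_pos: [0.4971, 0.0877, 0.2708]
orientation: [2.941, -1.097, 0.0]
force: [-1.6, -8.2, -0.1]
opening: 0.0134
gripper_force: 50.4
```

Run:
```python
from h import *
s=st(); c=save('wrist'); cv2.imwrite('pics/w7.png',c['image'][:,:,::-1]); st()
```

```text
t 13.0 pos [0.4971 0.0877 0.2708] psi -0.7137 zax [-9.0e-04 -2.4e-03 -1.0e+00] F [-1.56 -8.16 -0.12] M [-1.3   0.32 -0.52] op 0.0134 g 50.4
t 13.05 pos [0.4974 0.0882 0.2708] psi -0.7164 zax [-5.0e-04 -1.9e-03 -1.0e+00] F [-3.02 -5.64  0.43] M [-1.05  0.57 -0.47] op 0.0133 g 50.4
```

View pics/w7.png

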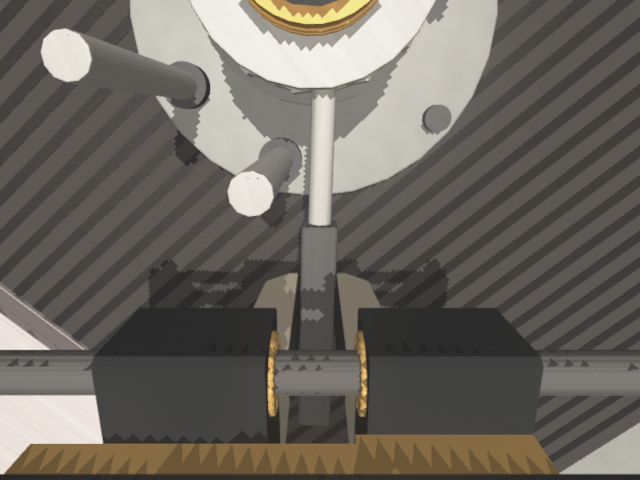

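Stud tops are at (67,55) and (251,194). The bar is seated in the hole just short of the stud.

Run:
```python
from h import *
c=load('wrist')
a=onz(c,67,55,.129);b=onz(c,251,194,.129); d=a-b; m=(a+b)/2; n=np.array([d[1],-d[0],0])/np.linalg.norm(d)
print(a.round(4),b.round(4),np.linalg.norm(d).round(4),'C',(m+n*.0685).round(4),'yaw',np.arctan2(d[1],d[0]).round(3))
zb=.0895
for u,v in [(322.5,95),(319.5,222)]: print('bar px',onz(c,u,v,zb+.0)[:2].round(4))
p,q=onz(c,322.5,95,zb),onz(c,319.5,222,zb); e=p-q; print('bar dir',np.arctan2(e[1],e[0]))
z=.0902; w0=tp(2.465,.0305,z); w1=tp(2.465,.056,z); arc=[tp(x,.056,z) for x in np.linspace(2.465,3.515,10)[1:]]
plan(lin(getcmd(),w0,2)+lin(w0,w1,4)+arc)
```

```text
[0.6066 0.0813 0.129 ] [0.5472 0.0699 0.129 ] 0.0605 C [0.5898 0.0083 0.129 ] yaw 0.189
bar px [0.5555 0.0347]
bar px [0.5203 0.0665]
bar dir -0.7343428079118837
[[-0.001, 0.011, 0.0, 0, 0, -0.005], [-0.002, 0.021, -0.001, 0, 0, -0.011], [-0.034, 0.022, -0.001, 0, 0, -0.011], [-0.065, 0.024, -0.001, 0, 0, -0.011], [-0.097, 0.025, -0.001, 0, 0, -0.011]]
[[-0.032, 0.0, 0.0, 0, 0, 0.0], [-0.026, 0.086, 0.0, 0, 0, -0.037], [-0.011, 0.172, 0.0, 0, 0, -0.074], [0.015, 0.255, 0.0, 0, 0, -0.111], [0.05, 0.334, 0.0, 0, 0, -0.148]]
[[0.006, 0.087, 0.0, 0, 0, -0.038], [0.022, 0.172, 0.0, 0, 0, -0.075], [0.048, 0.255, 0.0, 0, 0, -0.112], [0.083, 0.335, 0.0, 0, 0, -0.149], [0.127, 0.409, 0.0, 0, 0, -0.186]]
cmd [ 0.4527 -0.0461  0.2714  0.3732]
```

Call:
{"name": "arm_command", "arguments": {
  "increments": [
    [-0.001, 0.011, 0.0, 0, 0, -0.005],
    [-0.002, 0.021, -0.001, 0, 0, -0.011],
    [-0.034, 0.022, -0.001, 0, 0, -0.011],
    [-0.065, 0.024, -0.001, 0, 0, -0.011],
    [-0.097, 0.025, -0.001, 0, 0, -0.011]
  ]
}}

```text
t: 13.68
tool_pos: [0.4788, 0.0981, 0.2712]
orientation: [-2.963, 1.041, -0.0]
force: [-1.1, 0.1, -1.7]
opening: 0.0136
gripper_force: 50.0
```

```bash
python3 -c "
from h import *
st()"
```

```text
t 13.68 pos [0.4788 0.0981 0.2712] psi -0.6759 zax [ 3.e-04  6.e-04 -1.e+00] F [-1.06  0.08 -1.65] M [ 0.12  0.13 -0.01] op 0.0136 g 50.0
```

Call:
{"name": "arm_command", "arguments": {
  "increments": [
    [-0.032, 0.0, 0.0, 0, 0, 0.0],
    [-0.026, 0.086, 0.0, 0, 0, -0.037],
    [-0.011, 0.172, 0.0, 0, 0, -0.074],
    [0.015, 0.255, 0.0, 0, 0, -0.111],
    [0.05, 0.334, 0.0, 0, 0, -0.148]
  ]
}}

```text
t: 14.3
tool_pos: [0.4447, 0.0391, 0.2712]
orientation: [-3.125, 0.324, -0.0]
force: [0.8, 1.1, -2.3]
opening: 0.0135
gripper_force: 50.0
```

Call:
{"name": "arm_command", "arguments": {
  "increments": [
    [0.006, 0.087, 0.0, 0, 0, -0.038],
    [0.022, 0.172, 0.0, 0, 0, -0.075],
    [0.048, 0.255, 0.0, 0, 0, -0.112],
    [0.083, 0.335, 0.0, 0, 0, -0.149],
    [0.127, 0.409, 0.0, 0, 0, -0.186]
  ]
}}

```text
t: 14.92
tool_pos: [0.4528, -0.0463, 0.2712]
orientation: [-3.086, -0.589, -0.001]
force: [0.2, 1.1, -1.1]
opening: 0.0138
gripper_force: 50.0
```

Call:
{"name": "arm_command", "arguments": {
  "increments": [
    [0, 0, 0, 0, 0, 0],
    [0, 0, 0, 0, 0, 0],
    [0, 0, 0, 0, 0, 0],
    [0, 0, 0, 0, 0, 0],
    [0, 0, 0, 0, 0, 0]
  ]
}}

```text
t: 15.55
tool_pos: [0.4528, -0.0459, 0.2711]
orientation: [-3.087, -0.583, -0.0]
force: [-0.7, 0.1, -1.6]
opening: 0.0139
gripper_force: 50.0
```

Run:
```python
from h import *
st(); c=save('wrist'); g=cv2.cvtColor(c['image'],cv2.COLOR_RGB2GRAY)
o=np.vstack([cv2.resize(c['image'][0:100,220:420,::-1],None,fx=4,fy=4,interpolation=cv2.INTER_CUBIC)]); cv2.imwrite('pics/w8.png',o)
for r in (85,110,150): print(r,g[r,300:334].tolist())
```

```text
t 15.55 pos [ 0.4528 -0.0459  0.2711] psi 0.3731 zax [ 0.  0. -1.] F [-0.65  0.12 -1.55] M [-0.03  0.08 -0.03] op 0.0139 g 50.0
85 [231, 231, 231, 231, 181, 153, 174, 190, 208, 222, 231, 235, 238, 240, 242, 243, 244, 245, 245, 245, 245, 245, 245, 231, 236, 239, 236, 230, 202, 221, 232, 232, 232, 232]
110 [232, 232, 232, 233, 193, 158, 174, 192, 210, 223, 232, 236, 238, 240, 237, 241, 244, 245, 245, 245, 245, 245, 244, 243, 241, 238, 235, 226, 203, 222, 232, 232, 232, 231]
150 [117, 118, 118, 105, 101, 135, 172, 194, 210, 222, 231, 237, 240, 241, 243, 243, 244, 245, 245, 244, 244, 244, 244, 242, 240, 236, 231, 217, 172, 133, 111, 104, 103, 104]
```

View pics/w8.png

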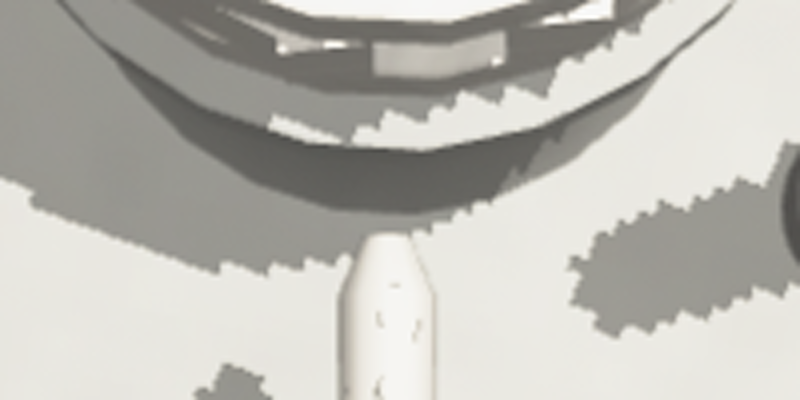

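The hole patch spans (373–505, 60), centre 439, and the bar is at 386. The hole is therefore about 4.7 mm to the right, near 3.63 rad. I will shift the bar over and re-check.

Run:
```python
from h import *
w=tp(3.628,.056,.0907); plan(lin(getcmd(),w,3))
```

```text
[[0.002, 0.028, -0.001, 0, 0, -0.012], [0.004, 0.056, -0.002, 0, 0, -0.024], [0.006, 0.084, -0.003, 0, 0, -0.036], [0.006, 0.084, -0.003, 0, 0, -0.036], [0.006, 0.084, -0.003, 0, 0, -0.036]]
cmd [ 0.4599 -0.0613  0.272   0.4863]
```

Call:
{"name": "arm_command", "arguments": {
  "increments": [
    [0.002, 0.028, -0.001, 0, 0, -0.012],
    [0.004, 0.056, -0.002, 0, 0, -0.024],
    [0.006, 0.084, -0.003, 0, 0, -0.036],
    [0.006, 0.084, -0.003, 0, 0, -0.036],
    [0.006, 0.084, -0.003, 0, 0, -0.036]
  ]
}}

```text
t: 16.23
tool_pos: [0.46, -0.0612, 0.2717]
orientation: [-3.049, -0.755, 0.0]
force: [-0.1, -0.6, -0.9]
opening: 0.0138
gripper_force: 50.0
```

Run:
```python
from h import *
st(); c=save('wrist'); g=cv2.cvtColor(c['image'],cv2.COLOR_RGB2GRAY)
for r in (10,12,14,16,18): print(r,g[r,290:346:1].tolist())
a=tp(3.628,.039,.0907);b=tp(3.628,.030,.0907)
plan(lin(getcmd(),a,5)+lin(a,b,4))
```

```text
t 16.23 pos [ 0.46   -0.0612  0.2717] psi 0.4851 zax [-2.e-04  1.e-04 -1.e+00] F [-0.1  -0.6  -0.94] M [-0.03  0.14  0.01] op 0.0138 g 50.0
10 [145, 146, 131, 124, 123, 124, 123, 113, 109, 107, 136, 148, 142, 133, 130, 124, 116, 113, 108, 105, 105, 106, 107, 107, 108, 110, 110, 110, 110, 109, 110, 111, 112, 111, 111, 110, 110, 114, 121, 124, 124, 130, 140, 123, 111, 120, 135, 140, 150, 166, 231, 241, 241, 241, 242, 241]
12 [108, 108, 108, 108, 108, 108, 108, 108, 108, 109, 163, 183, 184, 183, 182, 181, 183, 185, 187, 180, 176, 169, 157, 153, 146, 142, 136, 138, 142, 149, 159, 163, 162, 169, 180, 183, 184, 185, 186, 187, 189, 190, 191, 145, 111, 111, 111, 111, 112, 112, 112, 112, 112, 111, 112, 112]
14 [108, 109, 109, 109, 109, 108, 109, 109, 109, 109, 163, 183, 182, 183, 181, 183, 185, 187, 190, 190, 191, 192, 193, 192, 190, 190, 189, 188, 188, 188, 187, 187, 185, 184, 183, 184, 184, 186, 187, 189, 190, 192, 192, 145, 111, 111, 111, 111, 111, 111, 112, 112, 112, 111, 112, 112]
16 [108, 108, 108, 108, 109, 109, 109, 109, 108, 108, 160, 179, 179, 179, 182, 183, 186, 189, 190, 191, 192, 192, 192, 191, 190, 188, 188, 188, 188, 188, 187, 185, 185, 184, 184, 185, 186, 187, 188, 189, 190, 191, 190, 145, 113, 113, 113, 114, 113, 113, 113, 114, 113, 114, 113, 113]
18 [106, 106, 106, 107, 108, 108, 108, 108, 108, 108, 129, 139, 146, 153, 157, 163, 169, 173, 178, 182, 184, 185, 185, 185, 185, 185, 186, 186, 185, 184, 182, 180, 177, 176, 177, 178, 178, 174, 171, 185, 234, 215, 166, 130, 111, 112, 111, 111, 112, 112, 112, 113, 113, 111, 112, 111]
[[0.017, 0.0, 0.0, 0, 0, 0.0], [0.034, 0.0, 0.0, 0, 0, 0.0], [0.051, 0.0, 0.0, 0, 0, 0.0], [0.068, 0.0, 0.0, 0, 0, 0.0], [0.085, 0.0, 0.0, 0, 0, 0.0]]
[[0.011, 0.0, 0.0, 0, 0, 0.0], [0.022, 0.0, 0.0, 0, 0, 0.0], [0.033, 0.0, 0.0, 0, 0, 0.0], [0.045, 0.0, 0.0, 0, 0, 0.0], [0.045, 0.0, 0.0, 0, 0, 0.0]]
cmd [ 0.4829 -0.0491  0.272   0.4863]
```

Call:
{"name": "arm_command", "arguments": {
  "increments": [
    [0.017, 0, 0, 0, 0, 0],
    [0.034, 0, 0, 0, 0, 0],
    [0.051, 0, 0, 0, 0, 0],
    [0.068, 0, 0, 0, 0, 0],
    [0.085, 0, 0, 0, 0, 0]
  ]
}}

```text
t: 16.9
tool_pos: [0.4754, -0.0533, 0.2717]
orientation: [3.049, 0.756, 0.0]
force: [0.3, -0.0, -1.7]
opening: 0.0139
gripper_force: 50.0
```

```bash
python3 -c "
from h import *
st()"
```

```text
t 16.9 pos [ 0.4754 -0.0533  0.2717] psi 0.4862 zax [ 0. -0. -1.] F [ 0.32 -0.03 -1.7 ] M [-0.08  0.12  0.04] op 0.0139 g 50.0
```

Call:
{"name": "arm_command", "arguments": {
  "increments": [
    [0.011, 0, 0, 0, 0, 0],
    [0.022, 0, 0, 0, 0, 0],
    [0.033, 0, 0, 0, 0, 0],
    [0.045, 0, 0, 0, 0, 0],
    [0.045, 0, 0, 0, 0, 0]
  ]
}}

```text
t: 17.52
tool_pos: [0.4832, -0.0491, 0.2717]
orientation: [-3.049, -0.756, 0.0]
force: [-0.3, 0.1, -1.7]
opening: 0.0134
gripper_force: 50.0
```

```bash
cat >> h.py <<'E'
PH0,Z0=3.628,.0907
def stroke(p0,p1,n,hold=0):
    ph=list(np.linspace(p0,p1,n+1)[1:])+[p1]*hold
    plan([tp(p,.030,Z0-.00382*max(0,PH0-.06-p)) for p in ph])
def fs():
    s=st(); c=getcmd(); p=c[3]; n=np.array([-np.sin(p),np.cos(p)]); t=np.array([np.cos(p),np.sin(p)])
    print('Ftan',-(s['force'][:2]@n).round(2),'Frad',(s['force'][:2]@t).round(2),'lag mm',((np.array(c[:2])-s['tool_pos'][:2])@n*1e3).round(2))
E
python3 - <<'E'
from h import *
fs(); stroke(3.628,3.578,3,2); stroke(3.578,3.518,3,2);stroke(3.518,3.458,3,2)
E
```

```text
t 17.52 pos [ 0.4832 -0.0491  0.2717] psi 0.4862 zax [-0.  0. -1.] F [-0.28  0.11 -1.66] M [-0.08  0.12 -0.02] op 0.0134 g 50.0
Ftan -0.23 Frad -0.2 lag mm 0.15
[[0.0, -0.01, 0.0, 0, 0, 0.005], [0.0, -0.02, 0.0, 0, 0, 0.011], [0.0, -0.03, 0.0, 0, 0, 0.016], [0.0, -0.03, 0.0, 0, 0, 0.016], [0.0, -0.03, 0.0, 0, 0, 0.016]]
cmd [ 0.4801 -0.0438  0.272   0.4361]
[[0.0, -0.013, 0.001, 0, 0, 0.006], [0.0, -0.025, 0.001, 0, 0, 0.013], [0.001, -0.037, 0.001, 0, 0, 0.019], [0.001, -0.037, 0.001, 0, 0, 0.019], [0.001, -0.037, 0.001, 0, 0, 0.019]]
cmd [ 0.4772 -0.037   0.2718  0.3764]
[[0.0, -0.012, 0.001, 0, 0, 0.006], [0.0, -0.025, 0.001, 0, 0, 0.013], [0.0, -0.037, 0.002, 0, 0, 0.019], [0.0, -0.037, 0.002, 0, 0, 0.019], [0.0, -0.037, 0.002, 0, 0, 0.019]]
cmd [ 0.4744 -0.0302  0.2714  0.3167]
```

Call:
{"name": "arm_command", "arguments": {
  "increments": [
    [0, -0.01, 0, 0, 0, 0.005],
    [0, -0.02, 0, 0, 0, 0.011],
    [0, -0.03, 0, 0, 0, 0.016],
    [0, -0.03, 0, 0, 0, 0.016],
    [0, -0.03, 0, 0, 0, 0.016]
  ]
}}

```text
t: 18.15
tool_pos: [0.4803, -0.0439, 0.2718]
orientation: [3.067, 0.679, 0.0]
force: [0.3, -0.0, -2.6]
opening: 0.0136
gripper_force: 50.0
```

Call:
{"name": "arm_command", "arguments": {
  "increments": [
    [0, -0.013, 0.001, 0, 0, 0.006],
    [0, -0.025, 0.001, 0, 0, 0.013],
    [0.001, -0.037, 0.001, 0, 0, 0.019],
    [0.001, -0.037, 0.001, 0, 0, 0.019],
    [0.001, -0.037, 0.001, 0, 0, 0.019]
  ]
}}

```text
t: 18.77
tool_pos: [0.4774, -0.0373, 0.2716]
orientation: [3.086, 0.587, -0.0]
force: [-0.3, -5.0, -0.5]
opening: 0.0133
gripper_force: 50.2
```

Call:
{"name": "arm_command", "arguments": {
  "increments": [
    [0, -0.012, 0.001, 0, 0, 0.006],
    [0, -0.025, 0.001, 0, 0, 0.013],
    [0, -0.037, 0.002, 0, 0, 0.019],
    [0, -0.037, 0.002, 0, 0, 0.019],
    [0, -0.037, 0.002, 0, 0, 0.019]
  ]
}}

```text
t: 19.4
tool_pos: [0.4748, -0.0306, 0.2713]
orientation: [3.102, 0.495, 0.001]
force: [0.3, -5.2, -0.7]
opening: 0.0134
gripper_force: 50.3
```

Run:
```python
from h import *
fs(); stroke(3.458,3.308,5)
```

```text
t 19.4 pos [ 0.4748 -0.0306  0.2713] psi 0.3163 zax [ 5.e-04 -7.e-04 -1.e+00] F [ 0.31 -5.25 -0.68] M [-0.98  0.04 -0.46] op 0.0134 g 50.3
Ftan 5.08 Frad -1.34 lag mm 0.51
[[0.001, -0.019, 0.0, 0, 0, 0.01], [0.001, -0.037, 0.001, 0, 0, 0.019], [0.002, -0.055, 0.001, 0, 0, 0.029], [0.004, -0.074, 0.002, 0, 0, 0.038], [0.006, -0.092, 0.002, 0, 0, 0.048]]
cmd [ 0.4698 -0.0123  0.271   0.1659]
```

Call:
{"name": "arm_command", "arguments": {
  "increments": [
    [0.001, -0.019, 0, 0, 0, 0.01],
    [0.001, -0.037, 0.001, 0, 0, 0.019],
    [0.002, -0.055, 0.001, 0, 0, 0.029],
    [0.004, -0.074, 0.002, 0, 0, 0.038],
    [0.006, -0.092, 0.002, 0, 0, 0.048]
  ]
}}

```text
t: 20.02
tool_pos: [0.4702, -0.0126, 0.2709]
orientation: [3.13, 0.258, 0.001]
force: [1.0, -6.5, -1.6]
opening: 0.0136
gripper_force: 50.4
```

Run:
```python
from h import *
fs(); stroke(3.308,3.208,4,1); s=save('side')
b=cv2.resize(s['image'][205:270,270:345,::-1],None,fx=7,fy=7,interpolation=cv2.INTER_CUBIC); cv2.imwrite('pics/s9.png',b)
```

```text
t 20.02 pos [ 0.4702 -0.0126  0.2709] psi 0.1644 zax [ 5.e-04 -8.e-04 -1.e+00] F [ 1.03 -6.45 -1.6 ] M [-1.08 -0.01 -0.45] op 0.0136 g 50.4
Ftan 6.53 Frad -0.05 lag mm 0.4
[[0.0, -0.016, 0.001, 0, 0, 0.008], [0.001, -0.031, 0.001, 0, 0, 0.016], [0.002, -0.046, 0.002, 0, 0, 0.024], [0.003, -0.062, 0.002, 0, 0, 0.032], [0.003, -0.062, 0.002, 0, 0, 0.032]]
cmd [0.4684 0.     0.2706 0.0654]
```

Call:
{"name": "arm_command", "arguments": {
  "increments": [
    [0, -0.016, 0.001, 0, 0, 0.008],
    [0.001, -0.031, 0.001, 0, 0, 0.016],
    [0.002, -0.046, 0.002, 0, 0, 0.024],
    [0.003, -0.062, 0.002, 0, 0, 0.032],
    [0.003, -0.062, 0.002, 0, 0, 0.032]
  ]
}}

```text
t: 20.7
tool_pos: [0.4687, -0.0002, 0.2705]
orientation: [3.139, 0.102, 0.001]
force: [-0.1, -4.8, -1.6]
opening: 0.014
gripper_force: 50.4
```

Run:
```python
from h import *
fs(); s=save('side')
b=cv2.resize(s['image'][205:270,270:345,::-1],None,fx=7,fy=7,interpolation=cv2.INTER_CUBIC); cv2.imwrite('pics/s9.png',b)
```

```text
t 20.7 pos [ 4.687e-01 -2.000e-04  2.705e-01] psi 0.065 zax [ 5.e-04 -6.e-04 -1.e+00] F [-0.07 -4.79 -1.6 ] M [-1.03 -0.02 -0.45] op 0.014 g 50.4
Ftan 4.78 Frad -0.38 lag mm 0.28
```

View pics/s9.png

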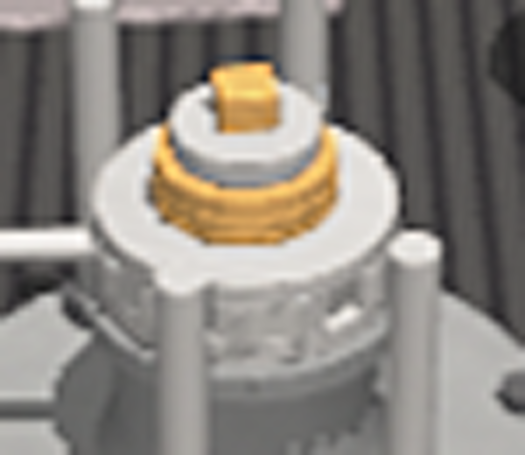

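The picture shows the ring almost down. A hole is visible at crop (342,318), side px (318.9,250.4), and the bar is in its hole at left.

Run:
```python
from h import *
s=load('side'); ctr=np.array([.5925,.0042])
for u,v in [(309.65,247.5),(318.9,250.4)]:
    o,d=ray(s,u,v); o2=o[:2]-ctr; a=d[:2]@d[:2]; b=o2@d[:2]; k=o2@o2-.042**2; t=(-b-np.sqrt(b*b-a*k))/a; p=o+t*d
    print(p.round(4),np.arctan2(p[1]-ctr[1],p[0]-ctr[0]))
```

```text
[ 0.6008 -0.037   0.0996] -1.3726082170537182
[ 0.6184 -0.0288  0.0864] -0.9053851555285065
```

Call:
{"name": "arm_command", "arguments": {
  "increments": [
    [0, -0.004, 0, 0, 0, 0.002],
    [0, -0.008, 0, 0, 0, 0.004],
    [0, -0.012, 0, 0, 0, 0.006],
    [0, -0.015, 0.0005, 0, 0, 0.008],
    [0, -0.015, 0.0005, 0, 0, 0.008]
  ]
}}

```text
t: 21.38
tool_pos: [0.4685, 0.0026, 0.2704]
orientation: [3.14, 0.063, 0.001]
force: [1.8, -5.0, -1.7]
opening: 0.0132
gripper_force: 50.4
```

Call:
{"name": "arm_command", "arguments": {
  "increments": [
    [0, -0.004, 0, 0, 0, 0.002],
    [0, -0.008, 0, 0, 0, 0.004],
    [0, -0.012, 0, 0, 0, 0.006],
    [0, -0.015, 0.0005, 0, 0, 0.008],
    [0, -0.015, 0.0005, 0, 0, 0.008]
  ]
}}

```text
t: 22.0
tool_pos: [0.4684, 0.0056, 0.2703]
orientation: [3.141, 0.023, 0.001]
force: [0.9, -6.2, -1.4]
opening: 0.0134
gripper_force: 50.4
```

Call:
{"name": "arm_command", "arguments": {
  "increments": [
    [0, -0.004, 0, 0, 0, 0.002],
    [0, -0.008, 0, 0, 0, 0.004],
    [0, -0.012, 0, 0, 0, 0.006],
    [0, -0.015, 0.0005, 0, 0, 0.008],
    [0, -0.015, 0.0005, 0, 0, 0.008]
  ]
}}

```text
t: 22.62
tool_pos: [0.4684, 0.0086, 0.2701]
orientation: [3.141, -0.016, 0.001]
force: [0.6, -5.0, -1.6]
opening: 0.0138
gripper_force: 50.4
```

Call:
{"name": "arm_command", "arguments": {
  "increments": [
    [0, -0.004, 0, 0, 0, 0.002],
    [0, -0.008, 0, 0, 0, 0.004],
    [0, -0.012, 0, 0, 0, 0.006],
    [0, -0.015, 0.0005, 0, 0, 0.008],
    [0, -0.015, 0.0005, 0, 0, 0.008]
  ]
}}

```text
t: 23.25
tool_pos: [0.4684, 0.0116, 0.2701]
orientation: [3.14, -0.056, 0.001]
force: [1.0, -5.9, -1.6]
opening: 0.0134
gripper_force: 50.4
```

Call:
{"name": "arm_command", "arguments": {
  "increments": [
    [0, -0.004, 0, 0, 0, 0.002],
    [0, -0.008, 0, 0, 0, 0.004],
    [0, -0.012, 0, 0, 0, 0.006],
    [0, -0.015, 0.0005, 0, 0, 0.008],
    [0, -0.015, 0.0005, 0, 0, 0.008]
  ]
}}

```text
t: 23.88
tool_pos: [0.4685, 0.0146, 0.27]
orientation: [3.139, -0.095, 0.001]
force: [1.6, -5.7, -1.1]
opening: 0.0136
gripper_force: 50.4
```

Call:
{"name": "arm_command", "arguments": {
  "increments": [
    [0, -0.005, 0, 0, 0, 0.0025],
    [0, -0.01, 0, 0, 0, 0.005],
    [0, -0.014, 0, 0, 0, 0.0075],
    [0, -0.018, 0.0005, 0, 0, 0.0095],
    [0, -0.018, 0.0005, 0, 0, 0.0095]
  ]
}}

```text
t: 24.5
tool_pos: [0.4688, 0.0182, 0.2699]
orientation: [3.138, -0.142, 0.001]
force: [1.0, -6.2, -1.3]
opening: 0.0134
gripper_force: 50.4
```

Call:
{"name": "arm_command", "arguments": {
  "increments": [
    [0, -0.005, 0, 0, 0, 0.0025],
    [0, -0.01, 0, 0, 0, 0.005],
    [0, -0.014, 0, 0, 0, 0.0075],
    [0, -0.018, 0.0005, 0, 0, 0.0095],
    [0, -0.018, 0.0005, 0, 0, 0.0095]
  ]
}}

```text
t: 25.12
tool_pos: [0.4691, 0.0218, 0.2698]
orientation: [3.135, -0.189, 0.001]
force: [1.1, -6.1, -2.4]
opening: 0.0134
gripper_force: 50.4
```

Call:
{"name": "arm_command", "arguments": {
  "increments": [
    [0, -0.005, 0, 0, 0, 0.0025],
    [0, -0.01, 0, 0, 0, 0.005],
    [0.0005, -0.014, 0, 0, 0, 0.0075],
    [0.0005, -0.018, 0.0005, 0, 0, 0.0095],
    [0.0005, -0.018, 0.0005, 0, 0, 0.0095]
  ]
}}

```text
t: 25.75
tool_pos: [0.4696, 0.0253, 0.2696]
orientation: [3.132, -0.236, 0.001]
force: [1.4, -6.3, -1.8]
opening: 0.0137
gripper_force: 50.4
```

Call:
{"name": "arm_command", "arguments": {
  "increments": [
    [0, -0.005, 0, 0, 0, 0.0025],
    [0, -0.01, 0, 0, 0, 0.005],
    [0.0005, -0.014, 0, 0, 0, 0.0075],
    [0.0005, -0.018, 0.0005, 0, 0, 0.0095],
    [0.0005, -0.018, 0.0005, 0, 0, 0.0095]
  ]
}}

```text
t: 26.38
tool_pos: [0.4701, 0.0287, 0.2695]
orientation: [3.128, -0.283, 0.0]
force: [-0.0, -7.6, -0.6]
opening: 0.0132
gripper_force: 50.7
```

Run:
```python
from h import *
c=getcmd(); import numpy as np
st(); read_camera('wrist'); st(); read_camera('wrist'); st()
```

```text
t 26.38 pos [0.4701 0.0287 0.2695] psi -0.1802 zax [-1.0e-04 -1.2e-03 -1.0e+00] F [-0.02 -7.58 -0.59] M [-1.3   0.04 -0.59] op 0.0132 g 50.7
t 26.43 pos [0.4701 0.0286 0.2695] psi -0.1802 zax [ 0.     -0.0012 -1.    ] F [-0.15 -8.3  -0.64] M [-1.34  0.09 -0.61] op 0.0134 g 50.7
t 26.48 pos [0.4701 0.0286 0.2695] psi -0.1802 zax [-1.0e-04 -1.2e-03 -1.0e+00] F [ 0.33 -6.96 -0.73] M [-1.33  0.03 -0.6 ] op 0.0138 g 50.7
```

Call:
{"name": "arm_command", "arguments": {
  "increments": [
    [0, -0.0015, 0, 0, 0, 0.001],
    [0, -0.003, 0, 0, 0, 0.0015],
    [0, -0.005, 0, 0, 0, 0.0025],
    [0, -0.005, 0, 0, 0, 0.0025],
    [0, -0.005, 0, 0, 0, 0.0025]
  ]
}}

```text
t: 27.1
tool_pos: [0.4703, 0.0295, 0.2695]
orientation: [3.126, -0.295, -0.0]
force: [1.2, -8.0, -1.3]
opening: 0.0139
gripper_force: 50.7
```

Run:
```python
from h import *
st(); read_camera('wrist'); st()
```

```text
t 27.1 pos [0.4703 0.0295 0.2695] psi -0.188 zax [-1.0e-04 -1.3e-03 -1.0e+00] F [ 1.17 -8.04 -1.31] M [-1.37  0.11 -0.6 ] op 0.0139 g 50.7
t 27.15 pos [0.4703 0.0296 0.2695] psi -0.1881 zax [-1.0e-04 -1.4e-03 -1.0e+00] F [ 0.56 -8.16 -0.71] M [-1.4   0.11 -0.7 ] op 0.0136 g 50.7
```

Call:
{"name": "arm_command", "arguments": {
  "increments": [
    [0, -0.0015, 0, 0, 0, 0.001],
    [0, -0.003, 0, 0, 0, 0.0015],
    [0, -0.005, 0, 0, 0, 0.0025],
    [0, -0.0065, 0, 0, 0, 0.0035],
    [0, -0.0065, 0, 0, 0, 0.0035]
  ]
}}

```text
t: 27.78
tool_pos: [0.4705, 0.0308, 0.2694]
orientation: [3.125, -0.312, 0.0]
force: [-0.7, -8.3, -1.7]
opening: 0.0134
gripper_force: 50.8
```

Run:
```python
from h import *
st(); read_camera('wrist'); st()
```

```text
t 27.77 pos [0.4705 0.0308 0.2694] psi -0.1991 zax [-1.0e-04 -1.5e-03 -1.0e+00] F [-0.66 -8.27 -1.73] M [-1.47  0.05 -0.72] op 0.0134 g 50.8
t 27.82 pos [0.4705 0.0308 0.2695] psi -0.1991 zax [-1.0e-04 -1.5e-03 -1.0e+00] F [ 0.57 -7.73 -1.22] M [-1.46  0.11 -0.65] op 0.0138 g 50.8
```

The moment rose steadily from 1.03 through 1.33 and 1.40 to 1.47 N m with no more travel. The ring is home at about 8 N, so I will back off and withdraw.

Run:
```python
from h import *
setcmd([.4705,.0313,.2695,-.198]); c=np.array(getcmd())
a=.065; v=c[:2]-C; M=np.array([[np.cos(a),-np.sin(a)],[np.sin(a),np.cos(a)]]); w0=np.array([*(C+M@v),.2695,c[3]+a])
u=np.array([np.cos(w0[3]),np.sin(w0[3])]); w1=np.array([*(w0[:2]-.05*u),.2695,w0[3]])
w2=np.array([w1[0]+.005,w1[1]+.03,.36,-.1]); w3=[.463,.3123,.34,.155]; w4=[.463,.3123,.215,.155]; w5=[.463,.3123,.196,.155]
plan(lin(c,w0,3)+lin(w0,w1,7)+lin(w1,w2,4)+lin(w2,w3,11)+lin(w3,w4,5)+lin(w4,w5,3)); print(w0,w1)
```

```text
[[0.001, 0.013, 0.0, 0, 0, -0.007], [0.001, 0.026, 0.0, 0, 0, -0.014], [0.002, 0.04, 0.0, 0, 0, -0.021], [-0.034, 0.042, 0.0, 0, 0, -0.021], [-0.069, 0.044, 0.0, 0, 0, -0.021]]
[[-0.036, 0.0, 0.0, 0, 0, 0.0], [-0.072, 0.0, 0.0, 0, 0, 0.0], [-0.107, 0.0, 0.0, 0, 0, 0.0], [-0.143, 0.0, 0.0, 0, 0, 0.0], [-0.179, 0.0, 0.0, 0, 0, 0.0]]
[[0.001, -0.038, -0.113, 0, 0, -0.002], [0.003, -0.076, -0.226, 0, 0, -0.005], [0.004, -0.114, -0.339, 0, 0, -0.008], [0.005, -0.152, -0.452, 0, 0, -0.01], [0.007, -0.268, -0.443, 0, 0, -0.018]]
[[0.009, -0.115, 0.009, 0, 0, -0.007], [0.018, -0.231, 0.018, 0, 0, -0.014], [0.026, -0.347, 0.027, 0, 0, -0.022], [0.035, -0.462, 0.036, 0, 0, -0.029], [0.044, -0.578, 0.045, 0, 0, -0.036]]
[[0.021, -0.114, 0.009, 0, 0, -0.008], [0.043, -0.228, 0.018, 0, 0, -0.015], [0.065, -0.342, 0.027, 0, 0, -0.023], [0.086, -0.456, 0.036, 0, 0, -0.03], [0.108, -0.57, 0.045, 0, 0, -0.037]]
[[0.0, 0.0, 0.126, 0, 0, 0.0], [0.0, 0.0, 0.25, 0, 0, 0.0], [0.0, 0.0, 0.376, 0, 0, 0.0], [0.0, 0.0, 0.501, 0, 0, 0.0], [0.0, 0.0, 0.626, 0, 0, 0.0]]
[[0.0, 0.0, 0.031, 0, 0, 0.0], [0.0, 0.0, 0.063, 0, 0, 0.0], [0.0, 0.0, 0.095, 0, 0, 0.0], [0.0, 0.0, 0.095, 0, 0, 0.0], [0.0, 0.0, 0.095, 0, 0, 0.0]]
cmd [0.463  0.3124 0.1959 0.1539]
[ 0.46933197  0.02342677  0.2695     -0.133     ] [ 0.41977354  0.03005718  0.2695     -0.133     ]
```

Call:
{"name": "arm_command", "arguments": {
  "increments": [
    [0.001, 0.013, 0, 0, 0, -0.007],
    [0.001, 0.026, 0, 0, 0, -0.014],
    [0.002, 0.04, 0, 0, 0, -0.021],
    [-0.034, 0.042, 0, 0, 0, -0.021],
    [-0.069, 0.044, 0, 0, 0, -0.021]
  ]
}}

```text
t: 28.45
tool_pos: [0.4549, 0.0258, 0.2693]
orientation: [-3.134, 0.208, 0.001]
force: [-0.7, 0.1, -1.5]
opening: 0.0137
gripper_force: 50.0
```

Call:
{"name": "arm_command", "arguments": {
  "increments": [
    [-0.036, 0, 0, 0, 0, 0],
    [-0.072, 0, 0, 0, 0, 0],
    [-0.107, 0, 0, 0, 0, 0],
    [-0.143, 0, 0, 0, 0, 0],
    [-0.179, 0, 0, 0, 0, 0]
  ]
}}

```text
t: 29.08
tool_pos: [0.4193, 0.0304, 0.2695]
orientation: [-3.135, 0.208, -0.0]
force: [-0.4, 0.3, -1.3]
opening: 0.0133
gripper_force: 50.0
```

Run:
```python
from h import *
st(); read_camera('wrist'); c=save('wrist'); g=cv2.cvtColor(c['image'],cv2.COLOR_RGB2GRAY)
for r in (90,130,170,205): print(r,g[r,296:338].tolist())
```

```text
t 29.07 pos [0.4193 0.0304 0.2695] psi -0.1327 zax [ 1.e-04  1.e-04 -1.e+00] F [-0.42  0.26 -1.34] M [ 0.01  0.23 -0.04] op 0.0133 g 50.0
90 [233, 233, 233, 233, 232, 232, 232, 232, 193, 163, 178, 195, 211, 223, 232, 236, 238, 240, 242, 243, 244, 245, 245, 245, 244, 244, 244, 242, 240, 236, 232, 225, 193, 221, 234, 234, 234, 234, 234, 234, 234, 234]
130 [113, 113, 114, 114, 114, 114, 114, 114, 115, 142, 175, 196, 212, 223, 232, 236, 239, 241, 242, 243, 244, 244, 244, 244, 243, 243, 243, 241, 238, 234, 228, 216, 169, 126, 116, 116, 116, 116, 116, 116, 116, 117]
170 [87, 95, 94, 96, 95, 96, 96, 96, 96, 129, 173, 197, 212, 223, 232, 236, 239, 241, 242, 242, 243, 243, 243, 243, 243, 242, 242, 239, 236, 229, 222, 201, 147, 104, 98, 98, 98, 98, 98, 98, 99, 98]
205 [100, 103, 104, 105, 108, 109, 112, 113, 113, 123, 168, 196, 212, 222, 231, 237, 239, 240, 241, 241, 242, 243, 243, 242, 242, 241, 241, 238, 233, 225, 216, 188, 139, 115, 114, 115, 115, 114, 115, 114, 114, 115]
```

Call:
{"name": "arm_command", "arguments": {
  "increments": [
    [0.001, -0.038, -0.113, 0, 0, -0.002],
    [0.003, -0.076, -0.226, 0, 0, -0.005],
    [0.004, -0.114, -0.339, 0, 0, -0.008],
    [0.005, -0.152, -0.452, 0, 0, -0.01],
    [0.007, -0.268, -0.443, 0, 0, -0.018]
  ]
}}

```text
t: 29.8
tool_pos: [0.4292, 0.0832, 0.3606]
orientation: [-3.139, 0.121, -0.007]
force: [0.7, 0.7, -2.8]
opening: 0.0132
gripper_force: 50.0
```

Call:
{"name": "arm_command", "arguments": {
  "increments": [
    [0.009, -0.115, 0.009, 0, 0, -0.007],
    [0.018, -0.231, 0.018, 0, 0, -0.014],
    [0.026, -0.347, 0.027, 0, 0, -0.022],
    [0.035, -0.462, 0.036, 0, 0, -0.029],
    [0.044, -0.578, 0.045, 0, 0, -0.036]
  ]
}}

```text
t: 30.42
tool_pos: [0.446, 0.1987, 0.349]
orientation: [-3.141, -0.059, -0.0]
force: [0.2, -0.5, -1.3]
opening: 0.0132
gripper_force: 50.0
```

Call:
{"name": "arm_command", "arguments": {
  "increments": [
    [0.021, -0.114, 0.009, 0, 0, -0.008],
    [0.043, -0.228, 0.018, 0, 0, -0.015],
    [0.065, -0.342, 0.027, 0, 0, -0.023],
    [0.086, -0.456, 0.036, 0, 0, -0.03],
    [0.108, -0.57, 0.045, 0, 0, -0.037]
  ]
}}

```text
t: 31.05
tool_pos: [0.4634, 0.3134, 0.3398]
orientation: [3.132, 0.241, -0.0]
force: [-0.4, 0.6, -1.5]
opening: 0.0133
gripper_force: 50.0
```

Call:
{"name": "arm_command", "arguments": {
  "increments": [
    [0, 0, 0.126, 0, 0, 0],
    [0, 0, 0.25, 0, 0, 0],
    [0, 0, 0.376, 0, 0, 0],
    [0, 0, 0.501, 0, 0, 0],
    [0, 0, 0.626, 0, 0, 0]
  ]
}}

```text
t: 31.68
tool_pos: [0.4633, 0.3126, 0.214]
orientation: [-3.132, -0.24, -0.0]
force: [-1.1, -0.5, -1.6]
opening: 0.0134
gripper_force: 50.0
```

Call:
{"name": "arm_command", "arguments": {
  "increments": [
    [0, 0, 0.031, 0, 0, 0],
    [0, 0, 0.063, 0, 0, 0],
    [0, 0, 0.095, 0, 0, 0],
    [0, 0, 0.095, 0, 0, 0],
    [0, 0, 0.095, 0, 0, 0]
  ]
}}

```text
t: 32.3
tool_pos: [0.4634, 0.3127, 0.1964]
orientation: [-3.132, -0.24, -0.001]
force: [0.3, 0.3, -1.0]
opening: 0.0134
gripper_force: 50.0
```

Run:
```python
from h import *
st(); c=save('side'); g=cv2.cvtColor(c['image'],cv2.COLOR_RGB2GRAY)
```

```text
t 32.3 pos [0.4634 0.3127 0.1964] psi 0.1531 zax [ 7.e-04  4.e-04 -1.e+00] F [ 0.27  0.33 -1.01] M [-0.02  0.12 -0.02] op 0.0134 g 50.0
```

Call:
{"name": "arm_command", "arguments": {
  "increments": [
    [0, 0, 0.002, 0, 0, 0],
    [0, 0, 0.004, 0, 0, 0],
    [0, 0, 0.004, 0, 0, 0],
    [0, 0, 0.004, 0, 0, 0],
    [0, 0, 0.004, 0, 0, 0]
  ]
}}

```text
t: 32.98
tool_pos: [0.4632, 0.3126, 0.195]
orientation: [-3.132, -0.24, -0.0]
force: [0.5, -0.6, -0.6]
opening: 0.0134
gripper_force: 50.0
```

Call:
{"name": "arm_command", "arguments": {
  "increments": [
    [0, 0, 0, 0, 0, 0],
    [0, 0, 0, 0, 0, 0],
    [0, 0, 0, 0, 0, 0],
    [0, 0, 0, 0, 0, 0],
    [0, 0, 0, 0, 0, 0]
  ],
  "fingers": 0.2
}}

```text
t: 33.6
tool_pos: [0.4632, 0.3126, 0.1951]
orientation: [-3.132, -0.24, -0.0]
force: [0.3, 0.8, 0.1]
opening: 0.0373
gripper_force: 0.0
```

Call:
{"name": "arm_command", "arguments": {
  "increments": [
    [0, 0, -0.06, 0, 0, 0],
    [0, 0, -0.16, 0, 0, 0],
    [0, 0, -0.28, 0, 0, 0],
    [0, 0, -0.4, 0, 0, 0],
    [0, 0, -0.47, 0, 0, 0]
  ]
}}

```text
t: 34.22
tool_pos: [0.4638, 0.3129, 0.2922]
orientation: [-3.131, -0.24, -0.005]
force: [-0.0, -0.0, 0.3]
opening: 0.0373
gripper_force: 0.0
```

Run:
```python
from h import *
st(); c=save('wrist'); g=cv2.cvtColor(c['image'],cv2.COLOR_RGB2GRAY)
for n,s in (('orig',0),('shoulder',.032),('tip',.092)):
    print(n,np.round(proj(c,[.463+s*np.cos(.155),.3123+s*np.sin(.155),.014])))
print('col322',[ (r,int(g[r,322])) for r in range(60,330,10)]); print(g[240,300:345:2].tolist(), g[130,300:345:2].tolist())
s0=load('side'); s=save('side')
# ring hole patch & ring rim change vs last side picture around strainer
print(cv2.absdiff(s['image'][200:275,262:345],s0['image'][200:275,262:345]).max(2).mean())
```

```text
t 34.23 pos [0.4638 0.3129 0.2922] psi 0.1531 zax [ 0.0033  0.0018 -1.    ] F [-0.02 -0.02  0.27] M [ 0.06  0.14 -0.01] op 0.0373 g 0.0
orig [321. 237.]
shoulder [321. 187.]
tip [321.  84.]
col322 [(60, 229), (70, 229), (80, 229), (90, 197), (100, 200), (110, 210), (120, 185), (130, 209), (140, 209), (150, 207), (160, 207), (170, 206), (180, 204), (190, 119), (200, 124), (210, 122), (220, 121), (230, 87), (240, 85), (250, 83), (260, 81), (270, 79), (280, 79), (290, 78), (300, 102), (310, 79), (320, 80)]
[145, 144, 146, 131, 82, 85, 85, 85, 85, 86, 84, 85, 84, 86, 83, 140, 149, 149, 146, 144, 145, 145, 148] [227, 229, 233, 231, 175, 130, 158, 194, 211, 218, 217, 209, 179, 223, 229, 228, 232, 234, 232, 232, 233, 233, 230]
0.7853815261044177
```

```bash
python3 -c "
from plant import *
print(close_job())"
```

```text
the job is handed in; nothing more can be done
None
```

I screwed the ring down in two strokes until the stop was felt at about 8 N, below the 12 N limit, laid the bar back flat in its tray, and handed the job in at about 34 s; I judged "home" by the force holding steady, and I viewed 11 pictures, one over the limit of 10.

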